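# Wind open the edge clamp and lean the plaque on its rest

### The job

The brass-faced plaque is held on edge in the grey bench clamp: wind the clamp's crank anticlockwise (seen from above) round and round until it reaches its stop and the hooked jaw is fully open, before you move the plaque. Then lift the plaque out and gently lean it in the dark wooden rest, centred, with its long lower edge on the base close behind the front strip and its top tilted back against the back board. Leave the clamp open and the other things on the bench where they are.

Things in the scene. Friction and masses are not known exactly. Their poses are not given: they have to be found in the camera images.
- clamp: Grey steel edge clamp fixed to the bench, 80 (its x) by 292 (its y) by 142 mm high, turned up to 0.3 rad. Origin on the bench under its middle. From -y to +y: fixed jaw (y -150 to -114, top z 100, open upwards), plaque (y -125 to 5), hooked moving jaw (y -7 to 35 when closed, top z 140), gear housing (x +-40, y 62 to 142, top z 142) carrying the crank.
- crank (a joint): Turn of the crank about the vertical axis at clamp x 0, y +102 mm; grows anticlockwise from above, 0 to the stop at 7.85 rad (1.25 turns). Starts in 0.3 to 1.5. Stays where left; takes about 3 N at the grip. It opens the jaw 19 mm a turn. At 0 the crank arm points along the clamp's +x, at the stop along its +y, away from the plaque.
- crank_grip (a point): Middle of the crank's grip, 60 mm from the crank axis, 179 mm above the bench: a dark wooden flat upright block fixed to the crank arm (it does not spin: a gripper holding it must turn with it), 14 mm thick across the arm, 24 mm along the arm, 50 mm tall (z 154 to 204). Steel arm below: z 144 to 154. Site x points outward along the arm, z up.
- hook (a point): Lower free edge of the moving jaw's hook, z 132 mm, 2 mm over the plaque's top edge. At crank 0 the hook overlaps the plaque's end by 12 mm and stops it being lifted; fully open (24 mm of travel to the clamp's +y) it is 12 mm clear of it.
- plaque: Loose flat plaque, dark wood with brass on both faces (alike), 12 thick (its x), 130 long (its y), 110 mm tall (its z), about 0.28 kg. Origin: centre of its underside. Starts upright in the clamp, y along the clamp's y, centred at clamp y -60, underside z 20, top z 130, in a 16 mm wide slot: low guides to z 36 and upright cheeks at both ends.
- plaque_top (a point): Centre of the plaque's top edge, 110 mm above its origin along its z.
- rest: Dark wooden leaning rest fixed to the bench, 90 (its x) by 190 mm (its y), turned up to 0.35 rad. Origin on the bench. Base top z 12; back board on the robot's side, x -44 to -30 mm, top z 76; front strip x 14 to 26, top z 24. In the 44 mm gap between them the plaque leans to the board (towards the rest's -x), 0.3 to 0.47 rad from upright, more the nearer its foot is to the strip.
- block: Bystander: round steel bench block, 76 mm across, 22 mm high, beyond the work. Origin under its centre.
- pot: Bystander: dark steel cup, 64 mm across, 70 mm high, beyond the work. Origin under its centre.
- mallet: Bystander: hammer lying on the bench, beyond the work.
Not all that is in view belongs to the job. There is more than one size of the plaque; the one meant has the size given above.

How it is judged (in metres and radians):
On the way, in this order (a step that is already met when the one before it is completed fails the run):
1. the crank is wound to its stop (within 0.4 rad) while the plaque still stands in the clamp (moved less than 20 mm) (value of joint crank above 7.454 rad and distance of plaque from where it was at the start of the episode below 0.02 m), for 0.1 s.
2. the plaque is lifted out of the clamp, its underside over 100 mm above the bench (height (world z) of plaque above 0.1 m), for 0.1 s.
At the end, for the whole second after the job is handed in: Crank within 0.4 rad of its open stop. Plaque at rest in the rest, released: origin under 22 mm above the bench, between back board and strip, centred within 35 mm, lengths parallel within 0.15 rad, leaning 0.2 to 0.6 rad with its top towards the back board (value of joint crank above 7.454 rad and angle between plaque's own z axis and vertical between 0.2 and 0.6 rad and z of plaque in the frame of rest below 0.022 m and x of plaque in the frame of rest between -0.02 and 0.014 m and y of plaque in the frame of rest between -0.035 and 0.035 m and x of plaque_top in the frame of rest below -0.02 m and angle between the y axis of plaque and the y axis of rest, either way round below 0.15 rad and contact force between plaque and rest above 0.3 N and linear speed of plaque below 0.02 m/s); the robot touches nothing.
It fails at once if a bystander (block, cup or hammer) is moved by more than 30 mm (distance of any of block, pot, mallet from where it was at the start of the episode above 0.03 m).
It fails at once if the plaque strikes or is pressed on the rest with more than 60 N (contact force between plaque and rest above 60 N).
It also fails if it takes over 72 s, if anything falls off the work surface, if the arm or the gripper's body presses on something with over 40 N, if the wrist force passes 120 N, or if a joint passes its speed limit or range.

### The arm

A 6-joint arm with a two-finger parallel gripper is mounted at the origin on the work surface. World frame = base frame: x ahead of the robot, y to its left, z up, the work surface at z = 0. Lengths are in mm, angles in degrees, forces in N, time in s.
With the tool pointing down it reaches from about 350 to 850 mm from the base axis. Payload 8.1 kg.
Tool frame: the origin (TCP) lies midway between the tips of the shut fingers; the grasp point (between the pads) lies hold_point_z behind it (hold_point_z is the distance from the TCP to the grasp point, in mm); z points along the fingers, x is the direction in which the jaws open and shut, and the axes are right-handed (so a half turn about z gives the same grasp; the last joint's range is limited). The gripper opens to 85 mm and grips with 20 to 120 N. Pads are 22 mm wide; open, the fingers measure 114 mm over their backs; the gripper's body (76 mm by 85 mm) begins 54 mm behind the grasp point. The pads swing forward as they close: fully open they stand 13 mm farther back than shut.
Start: joints at [70.336, 7.471, 85.268, -0, 87.261, -4.893], TCP at [152.95, 580.182, 231.292] pointing down, gripper open.
Joint ranges: [-169.43, 169.43], [-51.17, 129.36], [1.28, 143.12], [-76.62, 256.62], [0, 156.53], [-152.29, 152.29]. Speed limits (degrees/s): [136.94, 136.94, 159.86, 180, 180, 180].

### API

Orientations are given as [roll, pitch, yaw] about the fixed x, y, z axes, in that order (R = Rz(yaw) Ry(pitch) Rx(roll)).
In Python, from bench import * gives the robot as it stands.
- The arm moves only by the shell command python3 -m pendant 'ROWS' [OPENING] [FORCE]. ROWS is JSON, a list that holds one entry, the list of rows, each a list of 4 numbers: the shift along the tool's x, y, z normalised to -1 to 1, where 1 is 0.02 m, then the turn about the tool's z normalised to -1 to 1, where 1 is 0.08 rad. A call has exactly 10 rows; each row shifts and turns the pose as measured when the row begins, along the tool's axes as they then stand; what a row does not reach is not made up. A row lasts 1/12 s, in which the tool goes at most 41.7 mm and 7.16 degrees, less where a joint would pass 70% of its speed; a pose out of reach is approached as far as the arm can. A call with a number of a shift or a turn outside -1 to 1 is refused whole. A call with a gripper value outside its range is refused whole. OPENING is the gripper's target within -1 to 1 (fully open at 1, half-way at 0, shut at -1), set as the call begins (- or left out, the last holds). The fingers move at their own pace and stop on an object; FORCE is the grip in N (left out, the last holds). Time passes only in rows, so rows that do not move let the fingers close, or fill a call up. It gives the time, the measured TCP pose, the force and the opening at its end, in the units of the state.
- sense(): the state, without advancing time (a new reading comes with each control period).
- snapshot(name): name is "scene" or "top" or "wrist"; returns the picture (384x512x3 uint8, red, green, blue); there is no depth.
- calibration(name): a dict with "mtx" (3x3 intrinsics, pixels), "D" ([k1, k2, p1, p2, k3] as OpenCV has them; the pictures are not rectified), "world_to_cam" (4x4, takes a point from world to camera coordinates); the wrist camera has in their place "hand_eye" (4x4, takes a point from camera to tool coordinates, whose origin is the TCP and whose axes are the tool frame's). Camera axes: x right, y down, z forward; pixel columns grow to the right and rows downward; lengths in mm; the calibration is good to about 2 mm. A picture is of the moment at which its call begins: read the wrist's pose just before it. calibration takes no time and is no camera call.
- hand_in(): hands the job in, once; it reports no verdict.
The state is a dict: "time": time; "joint_pos": joint angles; "qd": joint speeds; "joint_efforts": joint torques, N m; "tool_pos": TCP position; "tcp_rot": TCP orientation; "ft_force": force on the tool from outside, world axes, zero at the start; "wrist_torque": the same for the moment, N m; "finger_gap": finger opening in mm.
Only numpy, scipy, OpenCV 4.12 (cv2) and the standard library are available. Lean on these libraries where they do the work, as an engineer would, in place of code of your own. Each camera call takes 0.05 s, during which the arm holds its last target.

## Working session

There is one attempt and no reset: what is moved stays moved. The work goes in short steps, Python scripts to look and compute and a shell command to move; the robot and the scene stay as the last step left them, time stands still between calls to the robot, and variables do not carry over. Pictures are saved under pics/ and viewed, and the job is handed in when it is done.

```bash
ls; mkdir -p pics; python3 - <<'E'
from bench import *
import cv2,json
for n in ("scene","top","wrist"):
    im=snapshot(n); cv2.imwrite(f"pics/{n}0.png",im[:,:,::-1])
    c=calibration(n); print(n,{k:np.round(v,3).tolist() if 0 else v for k,v in c.items()}) if 0 else print(n,c)
print(sense())
E
```

```text
pics
scene {'mtx': array([[463.1860142 ,   0.        , 255.86992799],
       [  0.        , 463.1860142 , 186.14423617],
       [  0.        ,   0.        ,   1.        ]]), 'D': array([-0.0892547,  0.       ,  0.       ,  0.       ,  0.       ]), 'world_to_cam': array([[ 3.12752941e-01,  9.49808676e-01,  7.00544664e-03,
        -1.69487058e+02],
       [ 6.37786697e-01, -2.04533514e-01, -7.42559204e-01,
        -2.64103251e+02],
       [-7.03856326e-01,  2.36705556e-01, -6.69743796e-01,
         1.68221736e+03],
       [ 0.00000000e+00,  0.00000000e+00,  0.00000000e+00,
         1.00000000e+00]])}
top {'mtx': array([[390.70414547,   0.        , 254.08391793],
       [  0.        , 390.70414547, 194.48842904],
       [  0.        ,   0.        ,   1.        ]]), 'D': array([0.00539799, 0.        , 0.        , 0.        , 0.        ]), 'world_to_cam': array([[ 2.67823793e-02, -9.99639780e-01, -1.73633837e-03,
        -3.99620102e+00],
       [-9.88210482e-01, -2.62141607e-02, -1.50840516e-01,
         5.70232131e+02],
       [ 1.50740664e-01,  5.75573570e-03, -9.88556586e-01,
        
[... 678 characters left out ...]

         1.00000000e+00]])}
{'time': 0.15, 'joint_pos': array([ 7.03347656e+01,  7.50684430e+00,  8.53137907e+01,  6.22738101e-04,
        8.72609797e+01, -4.89387724e+00]), 'qd': array([ 0.03775417, -0.04572628, -0.29105   ,  0.03414009,  0.05542493,
        0.1143624 ]), 'joint_efforts': array([ 7.67254696e-04, -5.70064902e+01, -5.01157486e+01, -1.26383602e-04,
        9.60153207e-03,  3.57114880e-05]), 'tool_pos': array([152.82175791, 579.78751203, 230.4790112 ]), 'tcp_rot': array([-1.79992418e+02,  8.12640739e-02,  7.52286180e+01]), 'ft_force': array([-0.18740037,  0.44948477,  0.63637837]), 'wrist_torque': array([ 0.00751646, -0.01386878, -0.00798975]), 'finger_gap': 85.60420967917597}
```

View pics/scene0.png

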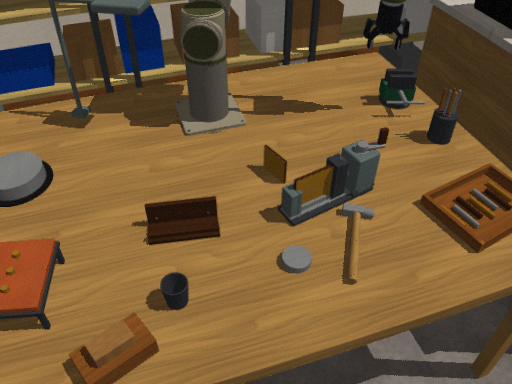

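View pics/top0.png

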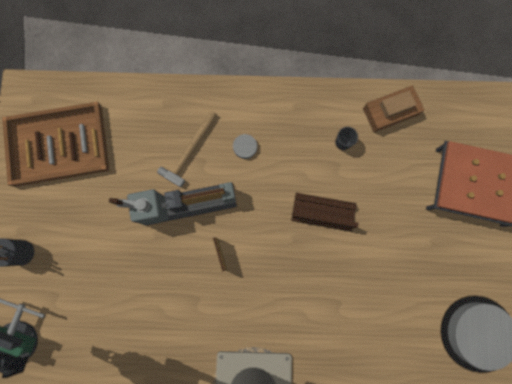

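View pics/wrist0.png

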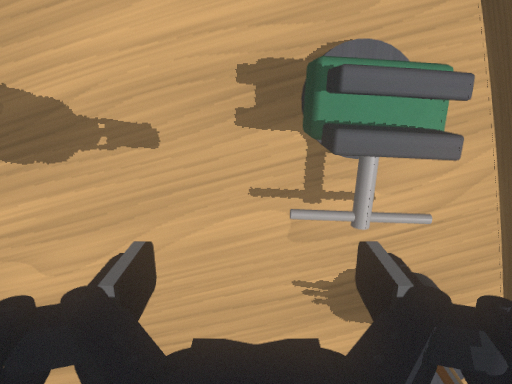

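```bash
python3 - <<'E'
import cv2
im=cv2.imread("pics/top0.png"); cv2.imwrite("pics/top0z.png",cv2.resize(im[120:330,160:430],None,fx=2.8,fy=2.8,interpolation=cv2.INTER_CUBIC))
E
python3 -c "
from bench import *
import bench;print([k for k in dir(bench) if k[0]!='_'])
try: print(hold_point_z)
except Exception as e: print(e)"
```

```text
['PlanningError', 'calibration', 'hand_in', 'hold_point_z', 'sense', 'snapshot']
18.700000000000003
```

View pics/top0z.png

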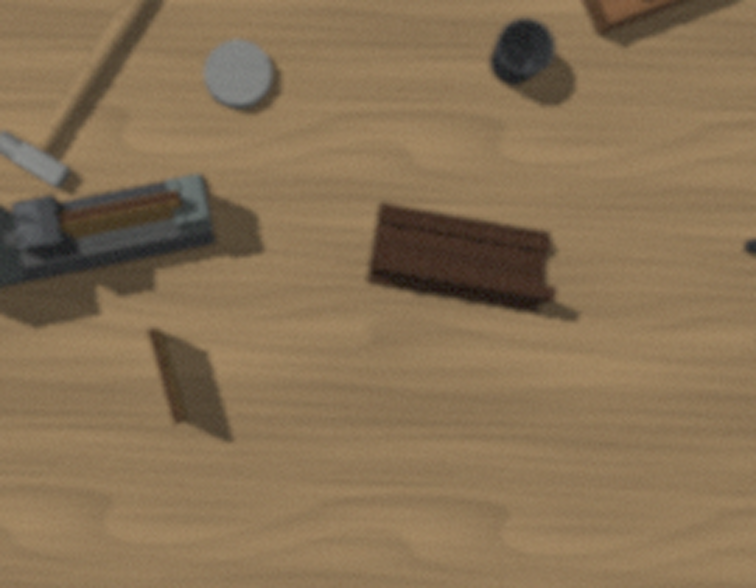

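The top view shows the clamp at px (130..237, 185..222), its crank grip near (115,201) and the rest near (325,211). A decoy small plaque stands at (222,255). Next I'll zoom in on these.

```bash
python3 - <<'E'
import cv2
im=cv2.imread("pics/top0.png"); cv2.imwrite("pics/top0c.png",cv2.resize(im[165:245,100:245],None,fx=5.5,fy=5.5,interpolation=cv2.INTER_CUBIC))
im=cv2.imread("pics/scene0.png"); cv2.imwrite("pics/scene0c.png",cv2.resize(im[120:230,270:400],None,fx=5.4,fy=5.4,interpolation=cv2.INTER_CUBIC))
E
```

```text
(no output)
```

View pics/top0c.png

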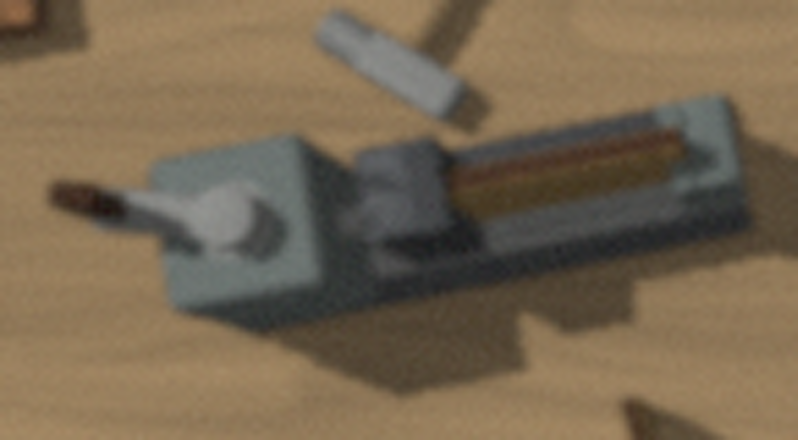

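View pics/scene0c.png

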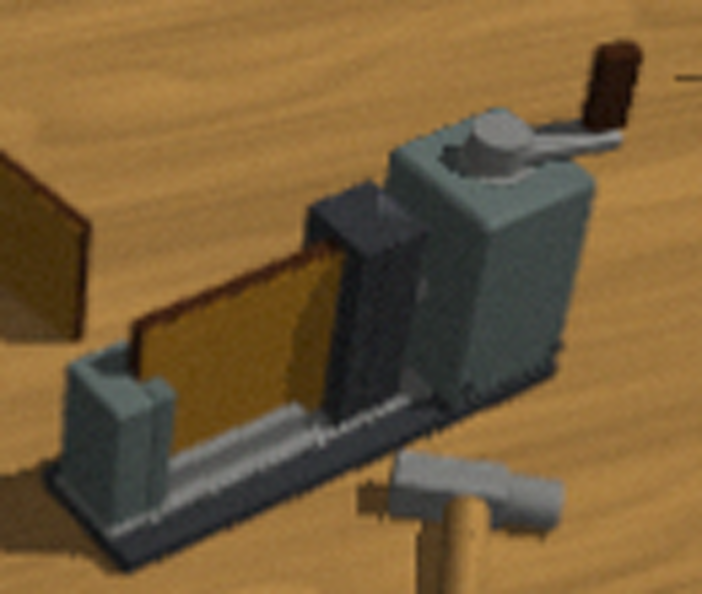

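```bash
cat > h.py <<'E'
from bench import *
import cv2, numpy as np
from scipy.spatial.transform import Rotation as R
def w2c(n,st=None):
    c=calibration(n)
    if 'world_to_cam' in c: return c['world_to_cam'],c
    st=st or sense()
    T=np.eye(4);T[:3,:3]=R.from_euler('xyz',st['tcp_rot'],degrees=True).as_matrix();T[:3,3]=st['tool_pos']
    return np.linalg.inv(T@c['hand_eye']),c
def cast(n,px,z,W=None):
    M,c=w2c(n) if W is None else (W,calibration(n))
    px=np.array(px,float).reshape(-1,1,2)
    u=cv2.undistortPoints(px,c['mtx'],c['D'])[:,0]
    d=np.c_[u,np.ones(len(u))]@M[:3,:3]
    o=-M[:3,:3].T@M[:3,3]
    z=np.broadcast_to(z,len(u))
    return o+d*((z-o[2])/d[:,2])[:,None]
def proj(n,P,W=None):
    M,c=w2c(n) if W is None else (W,calibration(n))
    return cv2.projectPoints(np.array(P,float).reshape(-1,1,3),cv2.Rodrigues(M[:3,:3])[0],M[:3,3],c['mtx'],c['D'])[0][:,0]
E
python3 - <<'E'
from h import *
f=lambda a,s,o:np.array(a)/s+np.array(o)
t=lambda a,z:cast('top',f(a,5.5,(100,165)),z)
np.set_printoptions(precision=1,suppress=True)
print('housing',H:=t([(152,163),(297,135),(325,285),(172,308)],142)); print(H.mean(0))
print('fj',t([(655,107),(728,95),(745,178)],100))
print('plq',P:=t([(455,178),(680,137)],130))
d=P[0]-P[1];print(np.degrees(np.arctan2(-d[0],d[1])))
print('pivot/grip',t([(225,213)],165),t([(65,193)],204))
s=lambda a,z:cast('scene',f(a,5.4,(270,120)),z)
print('S housing',s([(388,155),(500,105),(595,185),(490,225)],142),'\nplq',s([(138,328),(338,243)],130),'grip',s([(622,45)],204))
r=lambda a,z:cast('top',f(a,2.8,(160,120)),z)
print('rest strip',r([(382,205),(550,235)],24),'board bottom',r([(370,283),(545,308)],0))
E
python3 - <<'E'
import cv2
im=cv2.imread("pics/top0.png"); cv2.imwrite("pics/top0r.png",cv2.resize(im[185:240,280:370],None,fx=8,fy=8,interpolation=cv2.INTER_CUBIC))
im=cv2.imread("pics/scene0.png"); cv2.imwrite("pics/scene0r.png",cv2.resize(im[185:255,135:230],None,fx=8,fy=8,interpolation=cv2.INTER_CUBIC))
E
```

```text
housing [[545.4 360.3 142. ]
 [561.6 288.3 142. ]
 [486.2 269.4 142. ]
 [472.8 344.8 142. ]]
[516.5 315.7 142. ]
fj [[588.1 112.6 100. ]
 [595.5  74.6 100. ]
 [551.7  64.1 100. ]]
plq [[543.5 209.8 130. ]
 [567.6  96.4 130. ]]
12.004219930002265
pivot/grip [[518.3 315.  165. ]] [[521.1 379.6 204. ]]
S housing [[500.  267.5 142. ]
 [478.2 344.9 142. ]
 [555.3 359.1 142. ]
 [568.2 291.2 142. ]] 
plq [[574.6  97.8 130. ]
 [545.  218.9 130. ]] grip [[523.4 380.2 204. ]]
rest strip [[ 580.5 -118.6   24. ]
 [ 552.2 -302.3   24. ]] board bottom [[ 496.5 -108.8    0. ]
 [ 474.1 -302.     0. ]]
```

View pics/top0r.png

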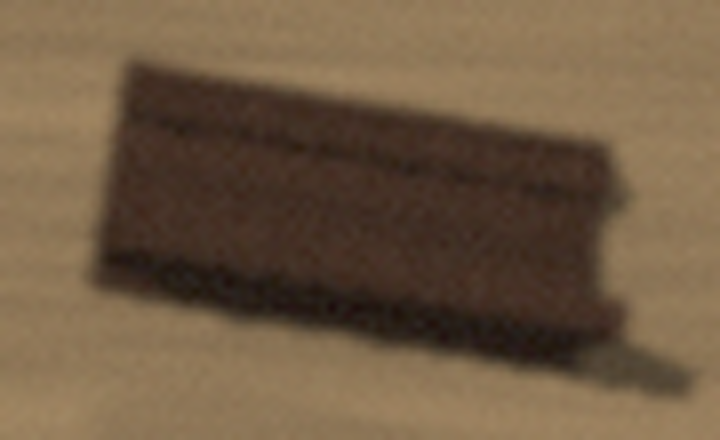

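View pics/scene0r.png

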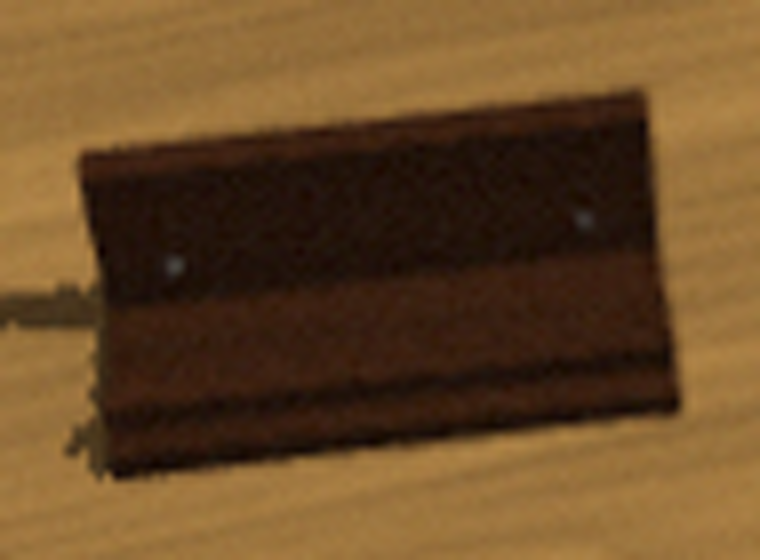

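```bash
cat >> h.py <<'E'
def plan(target,yaw,n,turn=None,st=None):
    """n rows suggestion from current pose to target xyz/yaw, tool down. turn sign by shortest."""
    st=st or sense(); p=st['tool_pos'];Rm=R.from_euler('xyz',st['tcp_rot'],degrees=True).as_matrix()
    d=(np.array(target)-p)/n
    y0=st['tcp_rot'][2]; dy=(yaw-y0+180)%360-180 if turn is None else turn
    t=-np.radians(dy)/n
    rows=[]
    for k in range(n):
        Rk=R.from_euler('z',dy*k/n,degrees=True).as_matrix()@Rm
        s=Rk.T@d/20
        rows.append([round(float(v),2) for v in (*s,t/0.08)])
    print('dpos',np.round(target-p,1),'dyaw',round(dy,1))
    for i in range(0,n,10): print(str([rows[i:i+10]]).replace(' ',''))
E
python3 - <<'E'
from h import *
plan([519,380,300],-4,20)
E
```

```text
dpos [ 366.2 -199.8   69.5] dyaw -79.2
[[[-0.25,1.01,-0.17,0.86],[-0.18,1.03,-0.17,0.86],[-0.11,1.04,-0.17,0.86],[-0.04,1.04,-0.17,0.86],[0.04,1.04,-0.17,0.86],[0.11,1.04,-0.17,0.86],[0.18,1.03,-0.17,0.86],[0.25,1.01,-0.17,0.86],[0.32,0.99,-0.17,0.86],[0.39,0.97,-0.17,0.86]]]
[[[0.45,0.94,-0.17,0.86],[0.52,0.91,-0.17,0.86],[0.58,0.87,-0.17,0.86],[0.64,0.83,-0.17,0.86],[0.69,0.78,-0.17,0.86],[0.74,0.73,-0.17,0.86],[0.79,0.68,-0.18,0.86],[0.84,0.62,-0.18,0.86],[0.88,0.56,-0.18,0.86],[0.92,0.5,-0.18,0.86]]]
```

```bash
python3 -m pendant '[[[-0.25,1,-0.2,0.86],[-0.18,1,-0.2,0.86],[-0.1,1,-0.2,0.86],[0,1,-0.2,0.86],[0.04,1,-0.2,0.86],[0.1,1,-0.2,0.86],[0.18,1,-0.2,0.86],[0.25,1,-0.2,0.86],[0.32,1,-0.2,0.86],[0.4,0.97,-0.2,0.86]]]'; python3 - <<'E'
from h import *
plan([519,380,300],-4,10)
E
```

```text
time: 0.98
tool_pos: [333.2, 476.8, 265.9]
tcp_rot: [179.8, 0.6, 34.5]
ft_force: [0.3, 0.2, -0.8]
finger_gap: 85.1
dpos [185.8 -96.8  34.1] dyaw -38.5
[[[0.49,0.93,-0.17,0.84],[0.55,0.89,-0.17,0.84],[0.61,0.85,-0.17,0.84],[0.66,0.81,-0.17,0.84],[0.72,0.76,-0.18,0.84],[0.77,0.71,-0.18,0.84],[0.81,0.66,-0.18,0.84],[0.86,0.6,-0.18,0.84],[0.89,0.54,-0.18,0.84],[0.93,0.48,-0.18,0.84]]]
```

```bash
python3 -m pendant '[[[0.5,0.93,-0.17,0.84],[0.55,0.9,-0.17,0.84],[0.6,0.85,-0.17,0.84],[0.66,0.8,-0.17,0.84],[0.72,0.76,-0.18,0.84],[0.77,0.7,-0.18,0.84],[0.8,0.66,-0.18,0.84],[0.86,0.6,-0.18,0.84],[0.9,0.54,-0.18,0.84],[0.93,0.48,-0.18,0.84]]]' '0.2'; python3 - <<'E'
from h import *
st=sense();print(st['tool_pos'],st['tcp_rot'],st['joint_pos'],st['qd'])
im=snapshot('wrist');np.save('pics/w1.npy',np.r_[st['tool_pos'],st['tcp_rot']])
cv2.imwrite('pics/w1.png',im[:,:,::-1])
E
```

```text
time: 1.82
tool_pos: [524.9, 370.3, 298.0]
tcp_rot: [179.1, 0.6, -6.0]
ft_force: [0.2, 1.2, 0.3]
finger_gap: 51.2
[524.91740712 370.32989749 298.02605216] [179.13132213   0.6415146   -5.98758622] [30.80902354 14.18301625 70.82256593 -0.31311501 96.02833115 36.7616726 ] [-20.51335368  17.52584404 -24.15177812  -0.17630999   7.00083638
  27.78442384]
```

View pics/w1.png

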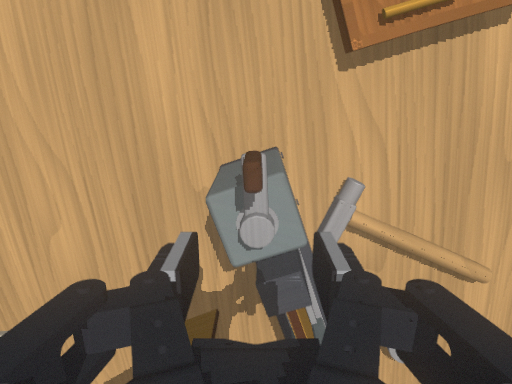

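```bash
python3 - <<'E'
from h import *
st=sense();print(st['tool_pos'],st['tcp_rot'],st['qd'])
im=snapshot('wrist');np.save('pics/w2.npy',np.r_[st['tool_pos'],st['tcp_rot']])
cv2.imwrite('pics/w2.png',im[:,:,::-1])
cv2.imwrite('pics/w2c.png',cv2.resize(im[130:275,195:325,::-1],None,fx=4,fy=4,interpolation=cv2.INTER_CUBIC))
E
```

```text
[528.20554429 367.77485339 298.43872966] [179.08108703   0.50043793  -6.45616874] [ 1.70793729 -1.18856542  1.75875645 -0.05008472 -1.27302598 -4.8302091 ]
```

View pics/w2c.png

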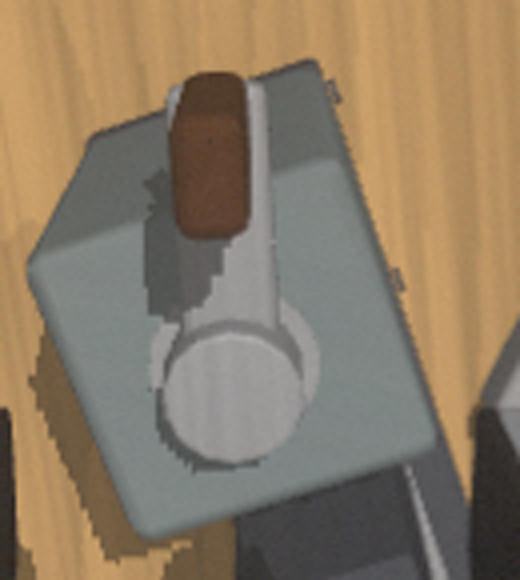

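```bash
python3 - <<'E'
from h import *
np.set_printoptions(precision=1,suppress=True)
q=np.load('pics/w2.npy');W,_=w2c('wrist',dict(tool_pos=q[:3],tcp_rot=q[3:]))
f=lambda a:np.array(a)/4+np.array((195,130))
H=cast('wrist',f([(30,263),(340,158),(437,440),(148,540)]),142,W);print(H,H.mean(0))
for a,b in((0,1),(1,2),(2,3),(3,0)): d=H[b]-H[a];print(np.linalg.norm(d),np.degrees(np.arctan2(d[1],d[0])))
g=cast('wrist',f([(211,175),(172,112),(240,112),(250,238)]),204,W);print(g)
for z in(155,165,175): print(cast('wrist',f([(232,398)]),z,W))
E
```

```text
[[475.8 348.2 142. ]
 [549.2 365.  142. ]
 [566.  293.2 142. ]
 [493.4 274.1 142. ]] [521.1 320.1 142. ]
75.3241048906747 12.892800086818653
73.66111387288576 -76.86561026781412
75.09552294122918 -165.23113224090847
76.12111961850827 103.32893570411672
[[523.6 379.5 204. ]
 [518.1 391.7 204. ]
 [530.1 390.3 204. ]
 [529.2 367.  204. ]]
[[519.2 315.1 155. ]]
[[519.8 319.4 165. ]]
[[520.5 323.7 175. ]]
```

```bash
python3 - <<'E'
from h import *
plan([523.6,379.5,165],-2.4,10)
E
```

```text
dpos [  -3.1   10.6 -133.1] dyaw 3.7
[[[-0.01,-0.06,0.66,-0.08],[-0.01,-0.06,0.66,-0.08],[-0.01,-0.06,0.66,-0.08],[-0.01,-0.06,0.66,-0.08],[-0.01,-0.06,0.66,-0.08],[-0.01,-0.06,0.66,-0.08],[-0.01,-0.06,0.66,-0.08],[-0.01,-0.06,0.66,-0.08],[-0.01,-0.06,0.66,-0.08],[-0.01,-0.06,0.66,-0.08]]]
```

```bash
python3 -m pendant '[[[-0.05,-0.15,0.4,-0.2],[-0.05,-0.15,0.6,-0.2],[-0.02,-0.1,0.8,-0.2],[-0.02,-0.1,0.8,-0.1],[0,0,0.8,0],[0,0,0.8,0],[0,0,0.8,0],[0,0,0.8,0],[0,0,0.5,0],[0,0,0.1,0]]]'; python3 - <<'E'
from h import *
plan([523.6,379.5,165],-2.4,10); print(sense()['joint_pos'])
im=snapshot('wrist');cv2.imwrite('pics/w3.png',im[:,:,::-1])
E
```

```text
time: 2.75
tool_pos: [510.8, 383.6, 152.1]
tcp_rot: [179.0, 1.2, -1.1]
ft_force: [-0.8, -0.2, 0.1]
finger_gap: 51.0
dpos [12.8 -4.1 12.9] dyaw -1.3
[[[0.06,0.02,-0.07,0.03],[0.06,0.02,-0.07,0.03],[0.06,0.02,-0.07,0.03],[0.06,0.02,-0.07,0.03],[0.06,0.02,-0.07,0.03],[0.06,0.02,-0.07,0.03],[0.06,0.02,-0.07,0.03],[0.06,0.02,-0.07,0.03],[0.06,0.02,-0.07,0.03],[0.06,0.02,-0.07,0.03]]]
[32.40505256 17.57174722 82.05218634 -0.16929268 81.93681211 33.53974392]
```

View pics/w3.png

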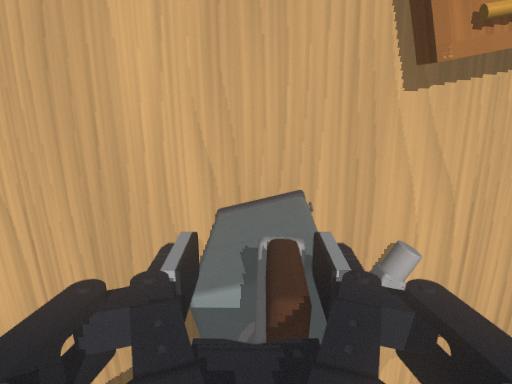

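```bash
python3 -m pendant '[[[0.15,0.05,-0.15,0],[0.15,0.05,-0.15,0.1],[0.15,0.05,-0.15,0.1],[0.1,0.05,-0.1,0.1],[0.05,0,-0.05,0],[0,0,0,0],[0,0,0,0],[0,0,0,0],[0,0,0,0],[0,0,0,0]]]'; python3 - <<'E'
from h import *
plan([523.6,379.5,165],-2.4,10)
E
```

```text
time: 3.63
tool_pos: [526.8, 381.1, 171.8]
tcp_rot: [179.3, 0.7, -2.6]
ft_force: [-0.2, -0.5, 1.1]
finger_gap: 51.3
dpos [-3.2 -1.6 -6.8] dyaw 0.2
[[[-0.02,0.01,0.03,-0.0],[-0.02,0.01,0.03,-0.0],[-0.02,0.01,0.03,-0.0],[-0.02,0.01,0.03,-0.0],[-0.02,0.01,0.03,-0.0],[-0.02,0.01,0.03,-0.0],[-0.02,0.01,0.03,-0.0],[-0.02,0.01,0.03,-0.0],[-0.02,0.01,0.03,-0.0],[-0.02,0.01,0.03,-0.0]]]
```

```bash
python3 -m pendant '[[[-0.1,0.05,0.15,0],[-0.05,0.05,0.1,0],[0,0,0,0],[0,0,0,0],[0,0,0,0],[0,0,0,0],[0,0,0,0],[0,0,0,0],[0,0,0,0],[0,0,0,0]]]' -1 60; python3 - <<'E'
from h import *
plan([523.6,379.5,165],-2.4,10);print(sense()['joint_pos'])
E
```

```text
time: 4.47
tool_pos: [522.3, 379.1, 166.1]
tcp_rot: [179.2, 0.8, -2.5]
ft_force: [-3.4, -0.5, 0.4]
finger_gap: 13.1
dpos [ 1.3  0.4 -1.1] dyaw 0.1
[[[0.01,-0.0,0.01,-0.0],[0.01,-0.0,0.01,-0.0],[0.01,-0.0,0.01,-0.0],[0.01,-0.0,0.01,-0.0],[0.01,-0.0,0.01,-0.0],[0.01,-0.0,0.01,-0.0],[0.01,-0.0,0.01,-0.0],[0.01,-0.0,0.01,-0.0],[0.01,-0.0,0.01,-0.0],[0.01,-0.0,0.01,-0.0]]]
[31.53075299 17.53109472 80.59307717 -0.19125164 82.9635867  34.09700153]
```

```bash
cat > arc.py <<'E'
from h import *
C=np.array([521.1,320.1]); st=sense(); p=st['tool_pos'][:2]-C; a=np.degrees(np.arctan2(p[1],p[0]))
print('r %.1f armang %.1f yaw-expected %.1f crank~%.1fdeg j1 %.0f j6 %.0f z %.1f'%(np.hypot(*p),a,(st['tcp_rot'][2]-(a-90)+90)%180-90,a-13.4,st['joint_pos'][0],st['joint_pos'][5],st['tool_pos'][2]),'F',np.round(st['ft_force'],1),'T',np.round(st['wrist_torque'],2),st['finger_gap'].round(1))
E
python3 -m pendant '[[[-0.1,0,0,-0.4],[-0.15,0,0,-0.7],[-0.2,0,0,-0.8],[-0.2,0,0,-0.8],[-0.2,0,0,-0.8],[-0.2,0,0,-0.8],[-0.2,0,0,-0.8],[-0.2,0,0,-0.8],[-0.2,0,0,-0.8],[-0.2,0,0,-0.8]]]'; python3 arc.py
```

```text
time: 5.3
tool_pos: [486.3, 369.6, 166.2]
tcp_rot: [179.8, 1.1, 33.2]
ft_force: [-2.6, -2.0, -0.4]
finger_gap: 13.4Traceback (most recent call last):
  File "arc.py", line 3, in <module>
    print('r %.1f armang %.1f yaw-expected %.1f crank~%.1fdeg j1 %.0f j6 %.0f z %.1f'%(np.hypot(*p),a,(st['tcp_rot'][2]-(a-90)+90)%180-90,a-13.4,st['joint_pos'][0],st['joint_pos'][5],st['tool_pos'][2]),'F',np.round(st['ft_force'],1),'T',np.round(st['wrist_torque'],2),st['finger_gap'].round(1))
                                                                                                                                                                                                                                                                            ^^^^^^^^^^^^^^^^^^^^^^
AttributeError: 'float' object has no attribute 'round'
```

```bash
sed -i "s/st\['finger_gap'\].round(1)/round(st['finger_gap'],1)/" arc.py; python3 arc.py; python3 -m pendant '[[[-0.24,0.01,0,-1],[-0.24,0.01,0,-1],[-0.24,0.01,0,-1],[-0.24,0.01,0,-1],[-0.24,0.01,0,-1],[-0.24,0.01,0,-1],[-0.24,0.01,0,-1],[-0.24,0.01,0,-1],[-0.24,0.01,0,-1],[-0.24,0.01,0,-1]]]'; python3 arc.py
```

```text
r 60.5 armang 125.1 yaw-expected -1.9 crank~111.7deg j1 33 j6 -1 z 166.2 F [-2.6 -2.  -0.4] T [ 0.12 -0.91 -0.37] 13.4
time: 6.13
tool_pos: [459.2, 328.4, 166.1]
tcp_rot: [-179.3, 0.9, 81.2]
ft_force: [-1.1, -2.1, 0.1]
finger_gap: 13.8
r 62.5 armang 172.4 yaw-expected -1.2 crank~159.0deg j1 30 j6 -51 z 166.1 F [-1.1 -2.1  0.1] T [ 0.46 -0.54 -0.34] 13.8
```

```bash
python3 -m pendant '[[[-0.24,0.02,0,-1],[-0.24,0.02,0,-1],[-0.24,0.02,0,-1],[-0.24,0.02,0,-1],[-0.24,0.02,0,-1],[-0.24,0.02,0,-1],[-0.24,0.02,0,-1],[-0.24,0.02,0,-1],[-0.24,0.02,0,-1],[-0.24,0.02,0,-1]]]'; python3 arc.py
```

```text
time: 6.97
tool_pos: [471.9, 280.4, 166.0]
tcp_rot: [-178.7, -0.1, 129.4]
ft_force: [-1.8, 0.1, -0.4]
finger_gap: 13.4
r 63.2 armang -141.2 yaw-expected 0.5 crank~-154.6deg j1 25 j6 -104 z 166.0 F [-1.8  0.1 -0.4] T [-0.07 -0.37 -0.13] 13.4
```

```bash
python3 -m pendant '[[[-0.24,0.02,0,-1],[-0.24,0.02,0,-1],[-0.24,0.02,0,-1],[-0.24,0.02,0,-1],[-0.24,0.02,0,-1],[-0.24,0.02,0,-1],[-0.2,0.02,0,-0.8],[-0.1,0,0,-0.4],[0,0,0,0],[0,0,0,0]]]'; python3 arc.py
```

```text
time: 7.8
tool_pos: [502.9, 260.2, 166.1]
tcp_rot: [-178.9, -0.8, 164.6]
ft_force: [-5.1, -0.2, 1.5]
finger_gap: 13.1
r 62.6 armang -106.9 yaw-expected 1.5 crank~-120.3deg j1 22 j6 -142 z 166.1 F [-5.1 -0.2  1.5] T [-0.24 -0.81  0.27] 13.1
```

```bash
python3 - <<'E'
import numpy as np
from scipy.optimize import least_squares as L
P=np.array([(522.3,379.1),(486.3,369.6),(459.2,328.4),(471.9,280.4),(502.9,260.2)])
r=L(lambda v:np.hypot(*(P-v[:2]).T)-v[2],[520,320,60]);print(r.x,r.fun)
E
python3 -m pendant '[[[0,0,0,0],[0,0,0,0],[0,0,0,0],[0,0,-0.3,0],[0,0,-0.6,0],[0,0,-0.8,0],[0,0,-0.6,0.3],[0,0,-0.3,1],[0,0,0,1],[0,0,0,1]]]' -0.1; python3 arc.py
```

```text
[518.97311048 318.59319466  60.58559586] [ 0.01260284 -0.01145666 -0.0133401   0.03286542 -0.0206715 ]
time: 8.63
tool_pos: [504.8, 261.2, 226.2]
tcp_rot: [-178.8, -0.4, 148.6]
ft_force: [-0.1, -0.6, -0.2]
finger_gap: 38.1
r 61.1 armang -105.5 yaw-expected -15.9 crank~-118.9deg j1 22 j6 -126 z 226.2 F [-0.1 -0.6 -0.2] T [-0.01 -0.01 -0.  ] 38.1
```

```bash
sed -i 's/521.1,320.1/519.0,318.6/' arc.py
A='[[[0,0,0,1],[0,0,0,1],[0,0,0,1],[0,0,0,1],[0,0,0,1],[0,0,0,1],[0,0,0,1],[0,0,0,1],[0,0,0,1],[0,0,0,1]]]' ; echo; python3 -m pendant '[[[0,0,0,1],[0,0,0,1],[0,0,0,1],[0,0,0,1],[0,0,0,1],[0,0,0,1],[0,0,0,1],[0,0,0,1],[0,0,0,1],[0,0,0,1]]]';python3 -m pendant '[[[0,0,0,1],[0,0,0,1],[0,0,0,1],[0,0,0,1],[0,0,0,1],[0,0,0,1],[0,0,0,1],[0,0,0,1],[0,0,0,1],[0,0,0,1]]]';python3 -m pendant '[[[0,0,0,1],[0,0,0,1],[0,0,0,1],[0,0,0,1],[0,0,0,1],[0,0,0,1],[0,0,0,1],[0,0,0,1],[0,0,0,1],[0,0,0,1]]]'; python3 arc.py
```

```text
time: 9.47
tool_pos: [509.1, 262.9, 242.4]
tcp_rot: [-179.9, 0.4, 99.5]
ft_force: [-0.9, 0.2, 0.6]
finger_gap: 38.3
time: 10.3
tool_pos: [512.4, 264.3, 257.5]
tcp_rot: [179.4, -0.4, 50.4]
ft_force: [0.1, 0.4, -0.6]
finger_gap: 38.2
time: 11.13
tool_pos: [515.4, 265.4, 272.7]
tcp_rot: [-179.8, -1.5, 1.3]
ft_force: [0.2, -0.6, 0.2]
finger_gap: 38.5
r 53.3 armang -93.9 yaw-expected 5.2 crank~-107.3deg j1 22 j6 21 z 272.7 F [ 0.2 -0.6  0.2] T [ 0.02  0.04 -0.03] 38.5
```

```bash
python3 -m pendant '[[[0,0,0.05,1],[0,0,0.1,1],[0,0,0.1,1],[0,0,0.1,1],[0,0,0.1,1],[0,0,0.1,1],[0,0,0.1,1],[0,0,0.1,1],[0,0,0.1,1],[0,0,0.1,1]]]'; python3 - <<'E'
from h import *
plan([502.9,260.2,225],-105.4,10)
E
```

```text
time: 11.97
tool_pos: [519.2, 266.8, 269.0]
tcp_rot: [-177.9, -1.1, -47.8]
ft_force: [-0.3, -0.2, 0.2]
finger_gap: 38.6
dpos [-16.3  -6.6 -44. ] dyaw -57.6
[[[-0.03,0.09,0.22,1.26],[-0.03,0.09,0.22,1.26],[-0.02,0.1,0.22,1.26],[-0.01,0.1,0.22,1.26],[0.0,0.1,0.22,1.26],[0.01,0.1,0.22,1.26],[0.02,0.09,0.22,1.26],[0.03,0.09,0.22,1.26],[0.03,0.09,0.22,1.26],[0.04,0.08,0.22,1.26]]]
```

```bash
python3 -m pendant '[[[-0.03,0.09,0.2,1],[-0.03,0.09,0.2,1],[-0.02,0.1,0.2,1],[0,0.1,0.2,1],[0,0.1,0.2,1],[0,0.1,0.2,1],[0,0.1,0.2,1],[0,0.1,0.2,1],[0,0.1,0.2,1],[0,0.1,0.2,1]]]'; python3 - <<'E'
from h import *
plan([502.9,260.2,166],-105.4,10)
E
```

```text
time: 12.8
tool_pos: [505.3, 263.3, 242.1]
tcp_rot: [-176.9, 1.3, -96.9]
ft_force: [-0.7, 0.1, 0.1]
finger_gap: 38.6
dpos [ -2.4  -3.1 -76.1] dyaw -8.5
[[[0.03,0.03,0.38,0.19],[0.03,0.03,0.38,0.19],[0.03,0.03,0.38,0.19],[0.03,0.03,0.38,0.19],[0.03,0.03,0.38,0.19],[0.03,0.03,0.38,0.19],[0.03,0.03,0.38,0.19],[0.03,0.03,0.38,0.19],[0.03,0.03,0.38,0.19],[0.03,0.03,0.38,0.19]]]
```

```bash
python3 -m pendant '[[[0.03,0.03,0.2,0.7],[0.03,0.03,0.2,0.5],[0.03,0.03,0.1,0.3],[0.03,0.03,0.1,0.1],[0,0,0,0],[0,0,0,0],[0,0,0,0],[0,0,0,0],[0,0,0,0],[0,0,0,0]]]'; python3 - <<'E'
from h import *
plan([502.9,260.2,166],-105.4,10)
st=sense();print(st['joint_pos'])
im=snapshot('wrist');np.save('pics/w4.npy',np.r_[st['tool_pos'],st['tcp_rot']])
cv2.imwrite('pics/w4.png',im[:,:,::-1])
E
```

```text
time: 13.63
tool_pos: [504.9, 262.5, 238.0]
tcp_rot: [-176.8, 2.1, -105.2]
ft_force: [0.4, 0.1, 0.3]
finger_gap: 38.6
dpos [ -2.   -2.3 -72. ] dyaw -0.2
[[[0.03,0.03,0.36,0.01],[0.03,0.03,0.36,0.01],[0.03,0.03,0.36,0.01],[0.03,0.03,0.36,0.01],[0.03,0.03,0.36,0.01],[0.03,0.03,0.36,0.01],[0.03,0.03,0.36,0.01],[0.03,0.03,0.36,0.01],[0.03,0.03,0.36,0.01],[0.03,0.03,0.36,0.01]]]
[ 22.52307956  -1.18205409  93.62740982  -0.33668714  83.74234731
 127.77697342]
```

View pics/w4.png

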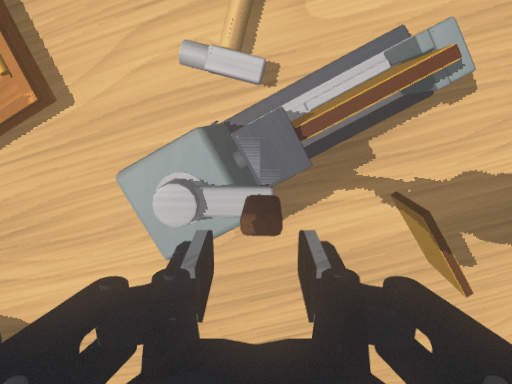

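```bash
python3 -m pendant '[[[0.03,0.03,0.3,0],[0.03,0.03,0.5,0],[0.03,0.03,0.5,0],[0.03,0.03,0.5,0],[0.03,0.03,0.5,0],[0.03,0.03,0.4,0],[0,0,0.2,0],[0,0,0,0],[0,0,0,0],[0,0,0,0]]]'; python3 - <<'E'
from h import *
plan([502.9,260.2,166],-105.4,10)
E
```

```text
time: 14.52
tool_pos: [502.1, 260.1, 169.8]
tcp_rot: [-177.0, 1.9, -105.2]
ft_force: [0.9, -0.5, -0.2]
finger_gap: 38.3
dpos [ 0.8  0.1 -3.8] dyaw -0.2
[[[-0.0,-0.0,0.02,0.01],[-0.0,-0.0,0.02,0.01],[-0.0,-0.0,0.02,0.01],[-0.0,-0.0,0.02,0.01],[-0.0,-0.0,0.02,0.01],[-0.0,-0.0,0.02,0.01],[-0.0,-0.0,0.02,0.01],[-0.0,-0.0,0.02,0.01],[-0.0,-0.0,0.02,0.01],[-0.0,-0.0,0.02,0.01]]]
```

Close, then wind.

```bash
python3 -m pendant '[[[0,0,0.1,0],[0,0,0,0],[0,0,0,0],[0,0,0,0],[0,0,0,0],[0,0,0,0],[0,-0.1,0,-0.4],[0,-0.2,0,-0.8],[0,-0.2,0,-0.8],[0,-0.2,0,-0.8]]]' -1 60; python3 arc.py; python3 -m pendant '[[[-0.02,-0.24,0,-1],[-0.02,-0.24,0,-1],[-0.02,-0.24,0,-1],[-0.02,-0.24,0,-1],[-0.02,-0.24,0,-1],[-0.02,-0.24,0,-1],[-0.02,-0.24,0,-1],[-0.02,-0.24,0,-1],[-0.02,-0.24,0,-1],[-0.02,-0.24,0,-1]]]'; python3 arc.py
```

```text
time: 15.35
tool_pos: [516.5, 259.5, 169.2]
tcp_rot: [-176.6, 1.3, -91.9]
ft_force: [2.3, 2.7, -3.9]
finger_gap: 23.0
r 59.1 armang -92.4 yaw-expected -89.5 crank~-105.8deg j1 22 j6 114 z 169.2 F [ 2.3  2.7 -3.9] T [-0.13  0.25 -0.23] 23.0
time: 16.18
tool_pos: [561.3, 275.6, 169.8]
tcp_rot: [-176.9, -1.3, -44.6]
ft_force: [2.0, -1.9, -2.1]
finger_gap: 23.2
r 60.3 armang -45.4 yaw-expected -89.2 crank~-58.8deg j1 21 j6 66 z 169.8 F [ 2.  -1.9 -2.1] T [ 0.93  0.79 -0.24] 23.2
```

```bash
python3 -m pendant '[[[-0.02,-0.24,0,-1],[-0.02,-0.24,0,-1],[-0.02,-0.24,0,-1],[-0.02,-0.24,0,-1],[-0.02,-0.24,0,-1],[-0.02,-0.24,0,-1],[-0.02,-0.24,0,-1],[-0.02,-0.24,0,-1],[-0.02,-0.24,0,-1],[-0.02,-0.24,0,-1]]]'; python3 arc.py;  python3 -m pendant '[[[-0.01,-0.24,0,-1],[-0.01,-0.24,0,-1],[-0.01,-0.24,0,-1],[-0.01,-0.24,0,-1],[-0.01,-0.24,0,-1],[-0.01,-0.24,0,-1],[-0.01,-0.24,0,-1],[-0.01,-0.24,0,-1],[-0.01,-0.24,0,-1],[-0.01,-0.24,0,-1]]]'; python3 arc.py
```

```text
time: 17.02
tool_pos: [580.2, 320.2, 170.4]
tcp_rot: [-178.1, -2.9, 2.5]
ft_force: [6.1, 1.4, -3.0]
finger_gap: 23.3
r 61.2 armang 1.5 yaw-expected -89.0 crank~-11.9deg j1 24 j6 21 z 170.4 F [ 6.1  1.4 -3. ] T [ 0.66  1.53 -0.29] 23.3
time: 17.85
tool_pos: [559.7, 364.8, 170.3]
tcp_rot: [179.7, -3.4, 50.2]
ft_force: [2.6, 3.7, 0.1]
finger_gap: 23.0
r 61.5 armang 48.6 yaw-expected -88.5 crank~35.2deg j1 28 j6 -22 z 170.3 F [2.6 3.7 0.1] T [-0.76  1.7  -0.25] 23.0
```

```bash
python3 -m pendant '[[[-0.02,-0.24,0,-1],[-0.02,-0.24,0,-1],[-0.02,-0.24,0,-1],[-0.02,-0.24,0,-1],[-0.02,-0.24,0,-1],[-0.02,-0.24,0,-1],[-0.02,-0.24,0,-1],[-0.02,-0.24,0,-1],[-0.02,-0.2,0,-0.8],[-0.02,-0.15,0,-0.6]]]'; python3 arc.py
```

```text
time: 18.68
tool_pos: [516.2, 379.8, 170.3]
tcp_rot: [177.2, -2.5, 95.6]
ft_force: [3.0, 3.7, -2.8]
finger_gap: 23.4
r 61.2 armang 92.7 yaw-expected -87.0 crank~79.3deg j1 31 j6 -65 z 170.3 F [ 3.   3.7 -2.8] T [-0.84  0.    0.03] 23.4
```

```bash
python3 -m pendant '[[[-0.01,-0.12,0,-0.4],[-0.01,-0.12,0,-0.4],[0,-0.12,0,-0.3],[0,-0.1,0,-0.3],[0,-0.1,0,-0.2],[0,0,0,0],[0,0,0,0],[0,0,0,0],[0,0,0,0],[0,0,0,0]]]'; python3 arc.py
```

```text
time: 19.52
tool_pos: [508.2, 378.7, 170.4]
tcp_rot: [176.4, -2.1, 103.5]
ft_force: [0.8, 2.4, -2.5]
finger_gap: 22.8
r 61.1 armang 100.2 yaw-expected -86.7 crank~86.8deg j1 32 j6 -72 z 170.4 F [ 0.8  2.4 -2.5] T [-1.08  0.24 -0.38] 22.8
```

```bash
python3 -m pendant '[[[0,-0.1,0,-0.2],[0,-0.1,0,-0.2],[0,-0.1,0,-0.1],[0,-0.1,0,0],[0,0,0,0],[0,0,0,0],[0,0,0,0],[0,0,0,0],[0,0,0,0],[0,0,0,0]]]'; python3 arc.py
```

```text
time: 20.35
tool_pos: [508.3, 378.9, 170.6]
tcp_rot: [175.3, -2.1, 105.9]
ft_force: [0.9, 3.3, -3.0]
finger_gap: 23.1
r 61.2 armang 100.1 yaw-expected -84.2 crank~86.7deg j1 32 j6 -74 z 170.6 F [ 0.9  3.3 -3. ] T [-0.95 -0.2  -0.09] 23.1
```

```bash
python3 -m pendant '[[[0,0,0,0],[0,0,0,0],[0,0,0,0],[0,0,0,0],[0,0,-0.4,0],[0,0,-0.8,0],[0,0,-1,0],[0,0,-1,0],[0,0,-0.7,0],[0,0,-0.3,0]]]' -0.1; python3 arc.py; python3 - <<'E'
from h import *
np.set_printoptions(precision=1,suppress=True)
print(R.from_euler('xyz',sense()['tcp_rot'],degrees=True).as_matrix()[:,2]*100)
q=np.load('pics/w4.npy');W,_=w2c('wrist',dict(tool_pos=q[:3],tcp_rot=q[3:]))
im=cv2.imread('pics/w4.png');cv2.imwrite('pics/w4c.png',cv2.resize(im[0:300,220:512],None,fx=2.7,fy=2.0))
print('decoy foot',cast('top',[(213.5,238)],0), cast('wrist',[(468,295),(395,194)],0,W))
print('plq top near edge',cast('wrist',[(302,138),(462,50)],130,W))
E
```

```text
time: 21.18
tool_pos: [501.6, 373.2, 259.7]
tcp_rot: [175.4, -2.2, 105.8]
ft_force: [0.5, -1.0, 0.2]
finger_gap: 38.7
r 57.3 armang 107.7 yaw-expected 88.1 crank~94.3deg j1 31 j6 -74 z 259.7 F [ 0.5 -1.   0.2] T [-0.03 -0.01 -0.05] 38.7
[  6.8   5.8 -99.6]
decoy foot [[437.8 132.8   0. ]] [[281.4  53.7   0. ]
 [435.2 122.6   0. ]]
plq top near edge [[537.2 221.9 130. ]
 [569.3  95.3 130. ]]
```

View pics/w4c.png

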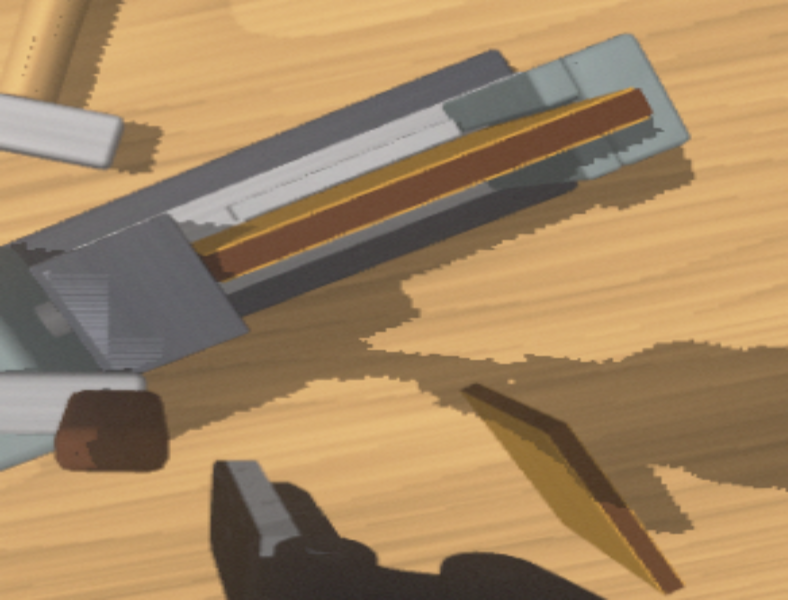

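```bash
python3 - <<'E'
from h import *
np.set_printoptions(precision=1,suppress=True)
for e in [(-179.99,.08,75.2),(179.8,.6,34.5),(179.1,.6,-6),(179,1.2,-1.1),(179.3,.7,-2.6),(179.2,.8,-2.5),(179.8,1.1,33.2),(-179.3,.9,81.2),(-178.7,-.1,129.4),(-178.9,-.8,164.6),(-178.8,-.4,148.6),(-179.9,.4,99.5),(179.4,-.4,50.4),(-179.8,-1.5,1.3),(-177.9,-1.1,-47.8),(-176.9,1.3,-96.9),(-176.8,2.1,-105.2),(-177,1.9,-105.2),(-176.6,1.3,-91.9),(-176.9,-1.3,-44.6),(-178.1,-2.9,2.5),(179.7,-3.4,50.2),(177.2,-2.5,95.6),(176.4,-2.1,103.5),(175.3,-2.1,105.9)]:
    print(e, np.degrees(R.from_euler('xyz',e,degrees=True).as_matrix()[:2,2]))
plan([555,160,240],12.7,20)
E
```

```text
(-179.99, 0.08, 75.2) [-0.  -0.1]
(179.8, 0.6, 34.5) [-0.4 -0.5]
(179.1, 0.6, -6) [-0.7 -0.8]
(179, 1.2, -1.1) [-1.2 -1. ]
(179.3, 0.7, -2.6) [-0.7 -0.7]
(179.2, 0.8, -2.5) [-0.8 -0.8]
(179.8, 1.1, 33.2) [-0.8 -0.8]
(-179.3, 0.9, 81.2) [-0.8 -0.8]
(-178.7, -0.1, 129.4) [-1.1 -0.7]
(-178.9, -0.8, 164.6) [-1.1 -0.8]
(-178.8, -0.4, 148.6) [-1.  -0.8]
(-179.9, 0.4, 99.5) [-0.  -0.4]
(179.4, -0.4, 50.4) [ 0.7 -0.1]
(-179.8, -1.5, 1.3) [1.5 0.2]
(-177.9, -1.1, -47.8) [2.3 0.6]
(-176.9, 1.3, -96.9) [3.2 0.9]
(-176.8, 2.1, -105.2) [3.6 1.2]
(-177, 1.9, -105.2) [3.4 1. ]
(-176.6, 1.3, -91.9) [3.4 1.2]
(-176.9, -1.3, -44.6) [3.1 1.3]
(-178.1, -2.9, 2.5) [2.8 2. ]
(179.7, -3.4, 50.2) [2.4 2.4]
(177.2, -2.5, 95.6) [2.5 2.8]
(176.4, -2.1, 103.5) [3.  2.9]
(175.3, -2.1, 105.9) [3.9 3.3]
dpos [  53.4 -213.2  -19.7] dyaw -93.1
[[[-0.55,-0.02,0.03,1.02],[-0.55,0.03,0.03,1.02],[-0.55,0.07,0.03,1.02],[-0.54,0.11,0.04,1.02],[-0.53,0.16,0.04,1.02],[-0.51,0.2,0.05,1.02],[-0.49,0.24,0.05,1.02],[-0.47,0.28,0.05,1.02],[-0.45,0.32,0.06,1.02],[-0.42,0.35,0.06,1.02]]]
[[[-0.39,0.38,0.07,1.02],[-0.36,0.41,0.07,1.02],[-0.32,0.44,0.07,1.02],[-0.29,0.47,0.08,1.02],[-0.25,0.49,0.08,1.02],[-0.21,0.5,0.08,1.02],[-0.16,0.52,0.09,1.02],[-0.12,0.53,0.09,1.02],[-0.08,0.54,0.09,1.02],[-0.03,0.54,0.09,1.02]]]
```

```bash
cat > tilt.py <<'E'
from h import *
st=sense();print('TILT deg',np.degrees(R.from_euler('xyz',st['tcp_rot'],degrees=True).as_matrix()[:2,2]).round(2),'p',st['tool_pos'].round(1),'yaw',round(st['tcp_rot'][2],1),'q',st['joint_pos'].round(1),'F',np.round(st['ft_force'],1),'gap',round(st['finger_gap'],1))
E
python3 -m pendant '[[[-0.55,0,0.1,1],[-0.55,0.03,0.1,1],[-0.55,0.07,0.1,1],[-0.54,0.1,0.1,1],[-0.53,0.16,0.1,1],[-0.5,0.2,0.1,1],[-0.5,0.24,0.1,1],[-0.47,0.28,0.1,1],[-0.45,0.32,0.1,1],[-0.42,0.35,0.1,1]]]' 0.2; python3 tilt.py
python3 - <<'E'
from h import *
plan([555,160,240],12.7,10)
E
```

```text
time: 22.02
tool_pos: [531.2, 266.9, 242.4]
tcp_rot: [178.2, -5.5, 58.2]
ft_force: [-0.3, -0.5, 0.9]
finger_gap: 51.3
TILT deg [4.42 3.76] p [531.2 266.9 242.4] yaw 58.2 q [ 20.5   0.8  91.3   2.   82.4 -37.7] F [-0.3 -0.5  0.9] gap 51.3
dpos [  23.8 -106.9   -2.4] dyaw -45.5
[[[-0.39,0.38,-0.01,0.99],[-0.36,0.41,-0.01,0.99],[-0.33,0.44,-0.01,0.99],[-0.29,0.46,-0.0,0.99],[-0.25,0.49,0.0,0.99],[-0.21,0.5,0.01,0.99],[-0.17,0.52,0.01,0.99],[-0.13,0.53,0.02,0.99],[-0.09,0.54,0.02,0.99],[-0.05,0.55,0.02,0.99]]]
```

```bash

python3 -m pendant '[[[-0.4,0.4,0.2,1],[-0.36,0.4,0.2,1],[-0.33,0.44,0.2,1],[-0.3,0.46,0.2,1],[-0.25,0.5,0.2,1],[-0.2,0.5,0.2,1],[-0.17,0.5,0.2,1],[-0.13,0.5,0.1,1],[-0.1,0.4,0,0.8],[0,0.2,0,0.4]]]'; python3 tilt.py
python3 - <<'E'
from h import *
st=sense()
im=snapshot('wrist');np.save('pics/w5.npy',np.r_[st['tool_pos'],st['tcp_rot']])
cv2.imwrite('pics/w5.png',im[:,:,::-1])
E
```

```text
time: 22.85
tool_pos: [553.4, 165.5, 206.8]
tcp_rot: [-177.3, -5.2, 13.3]
ft_force: [-1.7, 0.8, -0.1]
finger_gap: 51.0
TILT deg [4.47 3.8 ] p [553.4 165.5 206.8] yaw 13.3 q [ 9.7 -0.5 96.3  3.  79.1 -4.2] F [-1.7  0.8 -0.1] gap 51.0
```

View pics/w5.png

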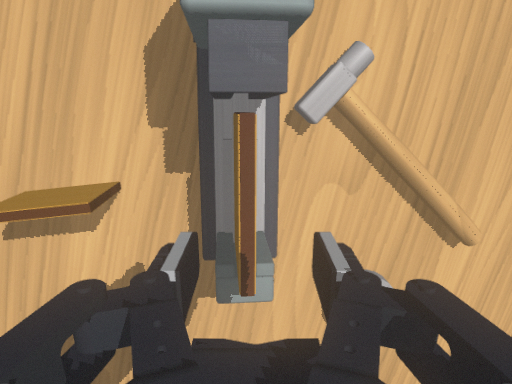

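```bash
python3 - <<'E'
from h import *
np.set_printoptions(precision=1,suppress=True)
im=cv2.imread('pics/w5.png');cv2.imwrite('pics/w5c.png',cv2.resize(im[85:310,190:300],None,fx=5,fy=2.6,interpolation=cv2.INTER_CUBIC))
E
```

```text
(no output)
```

View pics/w5c.png

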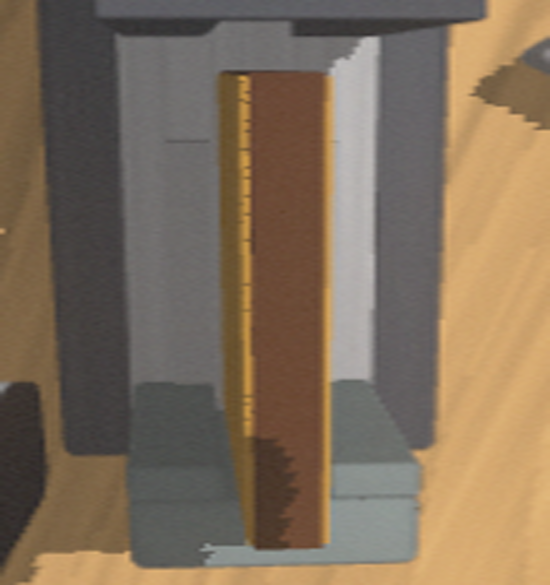

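```bash
python3 - <<'E'
from h import *
np.set_printoptions(precision=1,suppress=True)
q=np.load('pics/w5.npy');W,_=w2c('wrist',dict(tool_pos=q[:3],tcp_rot=q[3:]))
P=cast('wrist',[(247.2,112.7),(247.6,295.8)],130,W);d=P[0]-P[1]
print(P,P.mean(0),np.linalg.norm(d),np.degrees(np.arctan2(-d[0],d[1])))
E
```

```text
[[541.9 224.4 130. ]
 [571.4  97.4 130. ]] [556.6 160.9 130. ] 130.37145153439644 13.077609933993827
```

```bash

python3 - <<'E'
from h import *
plan([557.5,161.5,140],13.1,10)
E
python3 -m pendant '[[[0,0,0.2,0],[0,0.02,0.4,0],[0,0.02,0.5,0],[0,0.02,0.5,0],[0,0,0.5,0],[0,0,0.4,0],[0,0,0.2,0],[0,0,0,0],[0,0,0,0],[0,0,0,0]]]'; python3 tilt.py
python3 - <<'E'
from h import *
plan([558,161.5,98],13.1,10)
E
```

```text
dpos [  3.9  -3.6 -66.8] dyaw -0.1
[[[-0.02,0.04,0.33,0.0],[-0.02,0.04,0.33,0.0],[-0.02,0.04,0.33,0.0],[-0.02,0.04,0.33,0.0],[-0.02,0.04,0.33,0.0],[-0.02,0.04,0.33,0.0],[-0.02,0.04,0.33,0.0],[-0.02,0.04,0.33,0.0],[-0.02,0.04,0.33,0.0],[-0.02,0.04,0.33,0.0]]]
time: 23.73
tool_pos: [556.7, 169.2, 144.8]
tcp_rot: [-177.3, -5.0, 13.6]
ft_force: [-0.4, 0.6, -0.1]
finger_gap: 51.2
TILT deg [4.26 3.79] p [556.7 169.2 144.8] yaw 13.6 q [10.   3.  99.4  3.1 72.8 -4.6] F [-0.4  0.6 -0.1] gap 51.2
dpos [  1.3  -7.7 -46.8] dyaw -0.5
[[[-0.02,0.05,0.23,0.01],[-0.02,0.05,0.23,0.01],[-0.02,0.05,0.23,0.01],[-0.02,0.05,0.23,0.01],[-0.02,0.05,0.23,0.01],[-0.02,0.05,0.23,0.01],[-0.02,0.05,0.23,0.01],[-0.02,0.05,0.23,0.01],[-0.02,0.05,0.23,0.01],[-0.02,0.05,0.23,0.01]]]
```

```bash

python3 -m pendant '[[[-0.02,0.08,0.2,0.05],[-0.02,0.08,0.4,0],[-0.02,0.08,0.4,0],[-0.02,0.08,0.4,0],[0,0.08,0.4,0],[0,0,0.2,0],[0,0,0,0],[0,0,0,0],[0,0,0,0],[0,0,0,0]]]'; python3 tilt.py
python3 - <<'E'
from h import *
plan([558,161.5,98],13.1,10)
E
```

```text
time: 24.57
tool_pos: [561.1, 162.9, 101.1]
tcp_rot: [-177.3, -5.1, 13.3]
ft_force: [-0.3, 0.0, 0.2]
finger_gap: 51.1
TILT deg [4.35 3.8 ] p [561.1 162.9 101.1] yaw 13.3 q [  9.2   5.9 101.2   3.3  68.1  -5.3] F [-0.3  0.   0.2] gap 51.1
dpos [-3.1 -1.4 -3.1] dyaw -0.2
[[[-0.02,0.0,0.01,0.01],[-0.02,0.0,0.01,0.01],[-0.02,0.0,0.01,0.01],[-0.02,0.0,0.01,0.01],[-0.02,0.0,0.01,0.01],[-0.02,0.0,0.01,0.01],[-0.02,0.0,0.01,0.01],[-0.02,0.0,0.01,0.01],[-0.02,0.0,0.01,0.01],[-0.02,0.0,0.01,0.01]]]
```

```bash

python3 -m pendant '[[[-0.1,0,0.08,0],[-0.03,0,0.05,0],[0,0,0,0],[0,0,0,0],[0,0,0,0],[0,0,0,0],[0,0,0,0],[0,0,0,0],[0,0,0,0],[0,0,0,0]]]' -1 40; python3 tilt.py
python3 -c "
from h import *
im=snapshot('wrist');cv2.imwrite('pics/w6.png',im[:,:,::-1])"
```

```text
time: 25.4
tool_pos: [554.0, 161.5, 99.1]
tcp_rot: [-177.3, -4.5, 13.4]
ft_force: [0.3, -0.2, -0.2]
finger_gap: 11.7
TILT deg [3.8  3.65] p [554.  161.5  99.1] yaw 13.4 q [  9.3   5.5 101.8   3.2  68.4  -5.3] F [ 0.3 -0.2 -0.2] gap 11.7
```

View pics/w6.png

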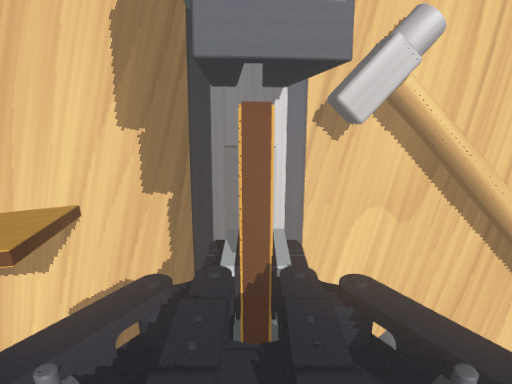

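```bash

python3 -m pendant '[[[0.01,-0.01,-0.2,0],[0.03,-0.02,-0.4,0],[0.04,-0.03,-0.5,0],[0.04,-0.03,-0.5,0],[0.04,-0.03,-0.5,0],[0.04,-0.03,-0.5,0],[0.04,-0.03,-0.5,0],[0.04,-0.03,-0.5,0],[0.04,-0.03,-0.5,0],[0.04,-0.03,-0.5,0]]]'; python3 tilt.py
```

```text
time: 26.28
tool_pos: [550.8, 161.2, 189.9]
tcp_rot: [-177.4, -4.0, 13.4]
ft_force: [0.9, 0.7, -3.7]
finger_gap: 11.1
TILT deg [3.3  3.47] p [550.8 161.2 189.9] yaw 13.4 q [ 9.3  0.7 96.8  2.9 78.6 -4.7] F [ 0.9  0.7 -3.7] gap 11.1
```

```bash
python3 - <<'E'
from h import *
np.set_printoptions(precision=1,suppress=True)
s=lambda a,z:cast('scene',np.array(a)/8+np.array((135,185)),z)
t=lambda a,z:cast('top',np.array(a)/8+np.array((280,185)),z)
def show(n,P,x):
    m=P.mean(0);d=P[1]-P[0]; 
    if d[1]<0:d=-d
    yaw=np.arctan2(-d[0],d[1]); ex=np.array([np.cos(yaw),np.sin(yaw)])
    print(n,P.ravel(),'len',np.linalg.norm(d).round(1),'yaw',np.degrees(yaw).round(1),'origin',m[:2]-x*ex)
show('S board back',s([(80,155),(640,92)],76),-44)
show('S board front',s([(80,180),(645,122)],76),-30)
show('S base/board',s([(105,303),(662,250)],12),-30)
show('S front bottom',s([(112,478),(680,410)],0),26)
show('T strip front top',t([(130,62),(610,142)],24),26)
show('T strip inner',t([(130,118),(605,192)],24),14)
show('T bottom back',t([(95,288),(575,362)],76),-44)
print(proj('top',[[0,0,0]]), [-w2c('top')[0][:3,:3].T@w2c('top')[0][:3,3]])
E
```

```text
S board back [ 485.  -291.2   76.   512.1 -106.5   76. ] len 186.6 yaw -8.4 origin [ 542.1 -205.3]
S board front [ 496.8 -292.9   76.   526.8 -108.6   76. ] len 186.7 yaw -9.2 origin [ 541.4 -205.6]
S base/board [ 491.3 -293.4   12.   524.8 -105.5   12. ] len 190.9 yaw -10.1 origin [ 537.6 -204.7]
S front bottom [ 559.7 -303.2    0.   587.6 -116.4    0. ] len 188.9 yaw -8.5 origin [ 547.9 -206. ]
T strip front top [ 581.9 -118.1   24.   555.8 -301.8   24. ] len 185.6 yaw -8.1 origin [ 543.1 -206.3]
T strip inner [ 560.2 -118.3   24.   536.5 -299.7   24. ] len 182.9 yaw -7.4 origin [ 534.5 -207.2]
T bottom back [ 490.1 -100.9   76.   468.  -274.7   76. ] len 175.3 yaw -7.3 origin [ 522.7 -193.4]
[[252.7 390.6]] [array([ 392.2,    4.4, 1210.5])]
```

```bash

python3 -m pendant '[[[0.05,-0.02,-0.6,0],[0.05,-0.02,-0.6,0],[0.05,0.1,-0.5,0],[-0.05,0.3,-0.2,0.2],[-0.1,0.5,0,0.3],[-0.18,0.7,0,0.3],[-0.18,0.8,0,0.3],[-0.16,0.8,0,0.3],[-0.14,0.8,0,0.3],[-0.12,0.8,0,0.3]]]'; python3 tilt.py
python3 - <<'E'
from h import *
plan([546,-203,220],-8.5,20)
E
```

```text
time: 27.12
tool_pos: [549.1, 57.7, 229.5]
tcp_rot: [-176.7, -3.8, 3.6]
ft_force: [1.3, -0.5, -3.3]
finger_gap: 11.3
TILT deg [3.59 3.53] p [549.1  57.7 229.5] yaw 3.6 q [-1.7 -3.7 97.   3.7 83.2 -5.8] F [ 1.3 -0.5 -3.3] gap 11.3
dpos [  -3.1 -260.7   -9.5] dyaw -12.1
[[[-0.05,0.65,-0.02,0.13],[-0.04,0.65,-0.02,0.13],[-0.04,0.65,-0.02,0.13],[-0.03,0.65,-0.02,0.13],[-0.02,0.65,-0.02,0.13],[-0.02,0.65,-0.01,0.13],[-0.01,0.65,-0.01,0.13],[-0.0,0.65,-0.01,0.13],[0.0,0.65,-0.01,0.13],[0.01,0.65,-0.01,0.13]]]
[[[0.02,0.65,-0.01,0.13],[0.03,0.65,-0.01,0.13],[0.03,0.65,-0.01,0.13],[0.04,0.65,-0.01,0.13],[0.05,0.65,-0.01,0.13],[0.05,0.65,-0.01,0.13],[0.06,0.65,-0.01,0.13],[0.07,0.65,-0.01,0.13],[0.07,0.65,-0.01,0.13],[0.08,0.65,-0.01,0.13]]]
```

```bash

python3 -m pendant '[[[-0.05,0.9,0,0.15],[-0.05,0.9,0,0.15],[-0.04,0.9,0,0.15],[-0.04,0.9,0,0.15],[-0.03,0.9,0,0.15],[-0.02,0.9,0,0.15],[0,0.9,0,0.15],[0,0.9,0,0.15],[0,0.9,0,0.15],[0,0.9,0,0.15]]]'; python3 tilt.py
python3 - <<'E'
from h import *
plan([546,-203,210],-8.5,10)
E
```

```text
time: 27.95
tool_pos: [536.7, -140.1, 209.8]
tcp_rot: [-176.3, -2.7, -4.9]
ft_force: [-0.5, 0.4, -3.9]
finger_gap: 11.6
TILT deg [2.96 3.5 ] p [ 536.7 -140.1  209.8] yaw -4.9 q [-22.8  -0.7  96.2   4.4  83.2 -18.5] F [-0.5  0.4 -3.9] gap 11.6
dpos [  9.3 -62.9   0.2] dyaw -3.6
[[[0.07,0.31,-0.02,0.08],[0.07,0.31,-0.02,0.08],[0.08,0.31,-0.02,0.08],[0.08,0.31,-0.02,0.08],[0.08,0.31,-0.02,0.08],[0.08,0.31,-0.02,0.08],[0.08,0.31,-0.02,0.08],[0.09,0.31,-0.02,0.08],[0.09,0.3,-0.02,0.08],[0.09,0.3,-0.02,0.08]]]
```

```bash

python3 -m pendant '[[[0.1,0.6,0,0.2],[0.1,0.5,0,0.2],[0.1,0.4,-0.02,0.15],[0.1,0.3,-0.02,0.1],[0.05,0.2,0,0],[0,0.1,0,0],[0,0,0,0],[0,0,0,0],[0,0,0,0],[0,0,0,0]]]'; python3 tilt.py
python3 - <<'E'
from h import *
st=sense()
plan([546,-203,210],-8.5,10)
for n in('wrist','scene'):
    im=snapshot(n);cv2.imwrite(f'pics/{n}7.png',im[:,:,::-1])
np.save('pics/w7.npy',np.r_[st['tool_pos'],st['tcp_rot']])
cv2.imwrite('pics/scene7c.png',cv2.resize(im[110:270,110:260,::-1],None,fx=3.7,fy=3.7,interpolation=cv2.INTER_CUBIC))
E
```

```text
time: 28.78
tool_pos: [539.2, -189.1, 205.4]
tcp_rot: [-176.1, -2.2, -8.6]
ft_force: [-0.1, 0.1, -3.0]
finger_gap: 11.1
TILT deg [2.75 3.57] p [ 539.2 -189.1  205.4] yaw -8.6 q [-27.3   2.6  93.3   4.5  83.4 -19.3] F [-0.1  0.1 -3. ] gap 11.1
dpos [  6.8 -13.9   4.6] dyaw 0.1
[[[0.04,0.06,-0.03,-0.0],[0.04,0.06,-0.03,-0.0],[0.04,0.06,-0.03,-0.0],[0.04,0.06,-0.03,-0.0],[0.04,0.06,-0.03,-0.0],[0.04,0.06,-0.03,-0.0],[0.04,0.06,-0.03,-0.0],[0.04,0.06,-0.03,-0.0],[0.04,0.06,-0.03,-0.0],[0.04,0.06,-0.03,-0.0]]]
```

View pics/wrist7.png

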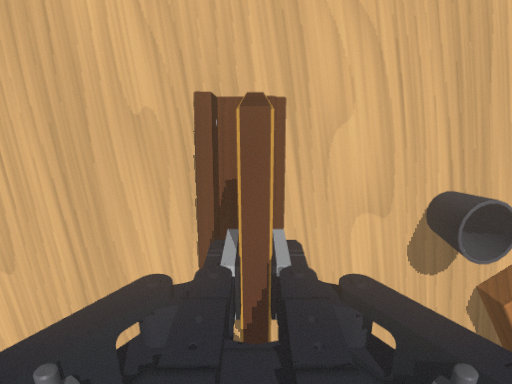

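View pics/scene7c.png

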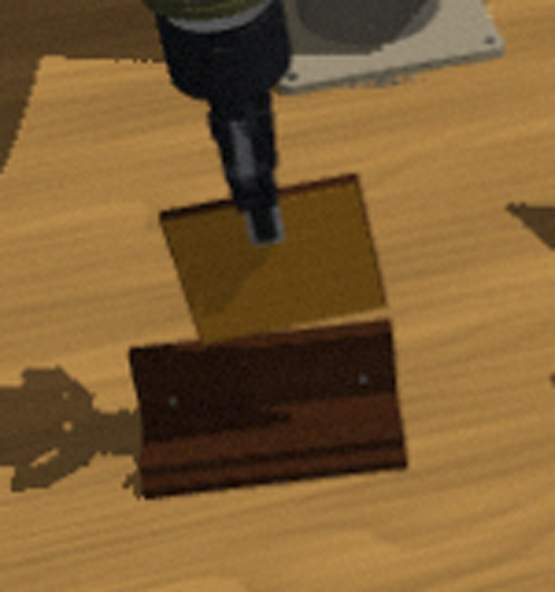

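```bash
python3 - <<'E'
from h import *
im=cv2.imread('pics/wrist7.png');cv2.imwrite('pics/w7c.png',cv2.resize(im[80:270,180:300],None,fx=5,fy=3,interpolation=cv2.INTER_CUBIC))
E
```

```text
(no output)
```

View pics/w7c.png

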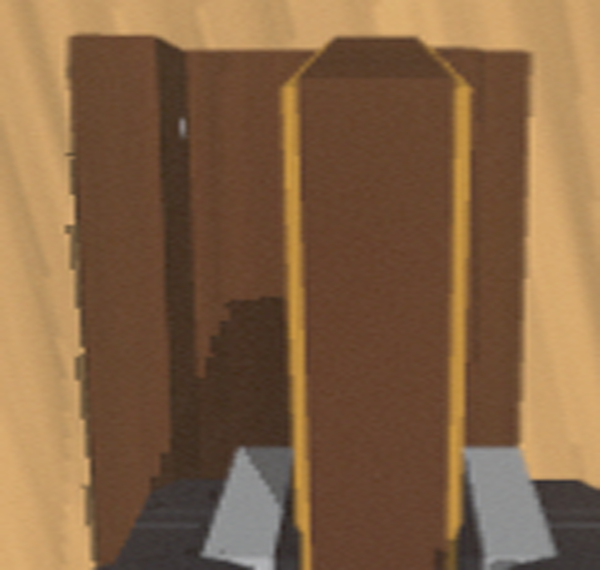

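```bash
python3 - <<'E'
from h import *
np.set_printoptions(precision=1,suppress=True)
q=np.load('pics/w7.npy');W,_=w2c('wrist',dict(tool_pos=q[:3],tcp_rot=q[3:]))
c=lambda a,z:cast('wrist',np.array(a)/np.array((5,3))+np.array((180,80)),z,W)
for n,a,z,x in(('bb',[(70,36),(93,560)],76,-44),('bf',[(157,38),(168,450)],76,-30),('strip',[(530,52),(520,440)],24,26)):
    P=c(a,z);d=P[0]-P[1];yaw=np.arctan2(-d[0],d[1]);ex=np.array([np.cos(yaw),np.sin(yaw)]);ey=np.array([-ex[1],ex[0]])
    print(n,P.ravel(),np.degrees(yaw).round(1),'origin',P[0,:2]-x*ex-95*ey)
st=sense();Rm=R.from_euler('xyz',st['tcp_rot'],degrees=True).as_matrix()
# plaque est: underside centre is 79mm along tool z below TCP, y offset ~0
print('underside ~',st['tool_pos']+Rm@np.array([0,0,79]),'top',st['tool_pos']+Rm@np.array([0,0,-31]))
P=c([(293,88),(462,88),(375,78)],0)
# top far corner of plaque, tool y
print('plq far top edge',cast('scene',[(110+160/3.7,110+213/3.7),(110+357/3.7,110+178/3.7)],236))
E
```

```text
bb [ 508.6 -104.7   76.   485.3 -250.    76. ] -9.1 origin [ 537.  -205.5]
bf [ 522.  -107.3   76.   504.2 -219.    76. ] -9.1 origin [ 536.7 -205.9]
strip [ 586.8 -117.5   24.   567.9 -243.7   24. ] -8.5 origin [ 547.  -207.6]
underside ~ [ 543.  -184.2  126.7] top [ 537.8 -191.   236.4]
plq far top edge [[ 538.6 -254.9  236. ]
 [ 542.4 -126.9  236. ]]
```

```bash
python3 - <<'E'
from h import *
np.set_printoptions(precision=1,suppress=True)
im=cv2.imread('pics/scene0.png')
# intensity profile down column 180
col=im[195:250,178:183].mean(axis=(1,2)); print([(195+i,int(v)) for i,v in enumerate(col)])
o=np.array([541.8,-205.5]);a=np.radians(-8.7);ex=np.array([np.cos(a),np.sin(a)])
for r in range(200,248,2):
    print(r,[round(float((cast('scene',[(180,r)],z)[0,:2]-o)@ex),1) for z in(0,12,24,76)])
cv2.imwrite('pics/r2.png',cv2.resize(im[190:250,140:225],None,fx=9,fy=9,interpolation=cv2.INTER_NEAREST))
E
```

```text
[(195, 113), (196, 111), (197, 108), (198, 111), (199, 99), (200, 53), (201, 35), (202, 35), (203, 32), (204, 19), (205, 19), (206, 18), (207, 20), (208, 22), (209, 20), (210, 20), (211, 23), (212, 22), (213, 23), (214, 22), (215, 19), (216, 19), (217, 20), (218, 19), (219, 22), (220, 30), (221, 34), (222, 36), (223, 35), (224, 34), (225, 34), (226, 33), (227, 35), (228, 34), (229, 34), (230, 34), (231, 37), (232, 28), (233, 20), (234, 19), (235, 27), (236, 33), (237, 36), (238, 27), (239, 20), (240, 20), (241, 78), (242, 110), (243, 115), (244, 118), (245, 119), (246, 113), (247, 107), (248, 109), (249, 112)]
200 [-126.5, -113.7, -100.9, -45.5]
202 [-118.1, -105.4, -92.7, -37.7]
204 [-109.7, -97.2, -84.6, -30.1]
206 [-101.5, -89.0, -76.5, -22.5]
208 [-93.3, -80.9, -68.6, -15.0]
210 [-85.2, -72.9, -60.7, -7.5]
212 [-77.1, -65.0, -52.8, -0.1]
214 [-69.2, -57.1, -45.1, 7.2]
216 [-61.3, -49.3, -37.4, 14.4]
218 [-53.4, -41.6, -29.7, 21.6]
220 [-45.7, -33.9, -22.2, 28.8]
222 [-38.0, -26.3, -14.7, 35.8]
224 [-30.3, -18.8, -7.2, 42.8]
226 [-22.8, -11.3, 0.1, 49.8]
228 [-15.3, -3.9, 7.4, 56.7]
230 [-7.8, 3.4, 14.7, 63.5]
232 [-0.5, 10.7, 21.9, 70.3]
234 [6.8, 17.9, 29.0, 77.0]
236 [14.1, 25.1, 36.1, 83.6]
238 [21.3, 32.2, 43.1, 90.2]
240 [28.4, 39.2, 50.0, 96.8]
242 [35.5, 46.2, 56.9, 103.3]
244 [42.5, 53.1, 63.7, 109.7]
246 [49.5, 60.0, 70.5, 116.1]
```

View pics/r2.png

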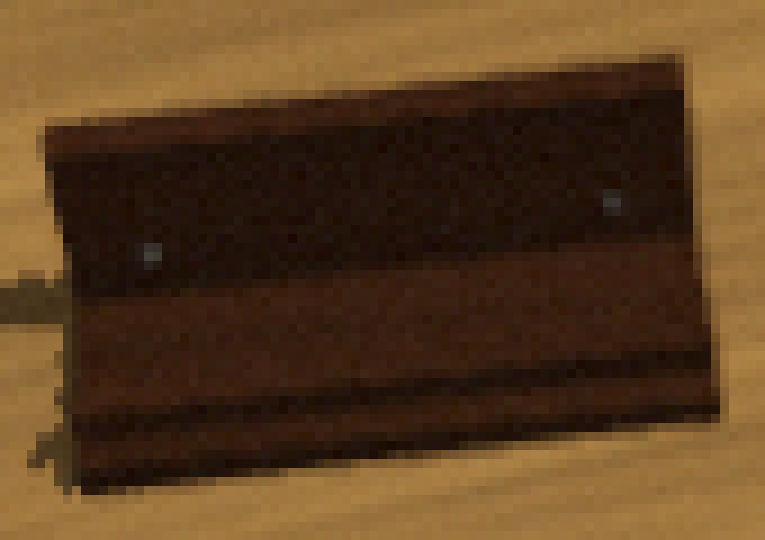

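```bash

python3 - <<'E'
from h import *
plan([535,-205,140],-8.8,10)
E
```

```text
dpos [ -4.2 -15.9 -65.5] dyaw -0.2
[[[-0.02,0.1,0.32,0.01],[-0.02,0.1,0.32,0.01],[-0.02,0.1,0.32,0.01],[-0.02,0.1,0.32,0.01],[-0.02,0.1,0.32,0.01],[-0.02,0.1,0.32,0.01],[-0.02,0.1,0.32,0.01],[-0.02,0.1,0.32,0.01],[-0.02,0.1,0.32,0.01],[-0.02,0.1,0.32,0.01]]]
```

```bash

python3 -m pendant '[[[-0.02,0.1,0.3,0],[-0.02,0.1,0.4,0],[-0.02,0.1,0.4,0],[-0.02,0.1,0.4,0],[-0.02,0.1,0.4,0],[-0.02,0.1,0.4,0],[-0.02,0.1,0.3,0],[0,0.1,0.2,0],[0,0,0,0],[0,0,0,0]]]'; python3 tilt.py
python3 - <<'E'
from h import *
plan([535,-205,105],-8.8,10)
E
```

```text
time: 29.72
tool_pos: [535.1, -201.2, 139.7]
tcp_rot: [-176.0, -2.0, -8.5]
ft_force: [-0.2, 0.7, -2.5]
finger_gap: 11.3
TILT deg [2.55 3.67] p [ 535.1 -201.2  139.7] yaw -8.5 q [-28.6   5.7  97.    4.6  76.8 -21.2] F [-0.2  0.7 -2.5] gap 11.3
dpos [ -0.1  -3.8 -34.7] dyaw -0.3
[[[-0.0,0.03,0.17,0.01],[-0.0,0.03,0.17,0.01],[-0.0,0.03,0.17,0.01],[-0.0,0.03,0.17,0.01],[-0.0,0.03,0.17,0.01],[-0.0,0.03,0.17,0.01],[-0.0,0.03,0.17,0.01],[-0.0,0.03,0.17,0.01],[-0.0,0.03,0.17,0.01],[-0.0,0.03,0.17,0.01]]]
```

```bash

python3 -m pendant '[[[0,0.05,0.2,0],[0,0.05,0.3,0],[0,0.05,0.3,0],[0,0.03,0.3,0],[0,0,0.2,0],[0,0,0.1,0],[0,0,0,0],[0,0,0,0],[0,0,0,0],[0,0,0,0]]]'; python3 tilt.py
python3 - <<'E'
from h import *
st=sense()
for n in('wrist','scene'):
    im=snapshot(n);cv2.imwrite(f'pics/{n}8.png',im[:,:,::-1])
np.save('pics/w8.npy',np.r_[st['tool_pos'],st['tcp_rot']])
cv2.imwrite('pics/scene8c.png',cv2.resize(im[140:255,130:240,::-1],None,fx=5,fy=5,interpolation=cv2.INTER_CUBIC))
E
```

```text
time: 30.55
tool_pos: [536.9, -203.4, 109.9]
tcp_rot: [-176.0, -2.1, -8.5]
ft_force: [-0.0, 0.1, -2.9]
finger_gap: 11.6
TILT deg [2.67 3.61] p [ 536.9 -203.4  109.9] yaw -8.5 q [-28.7   7.7  98.2   4.6  73.6 -21.6] F [-0.   0.1 -2.9] gap 11.6
```

View pics/wrist8.png

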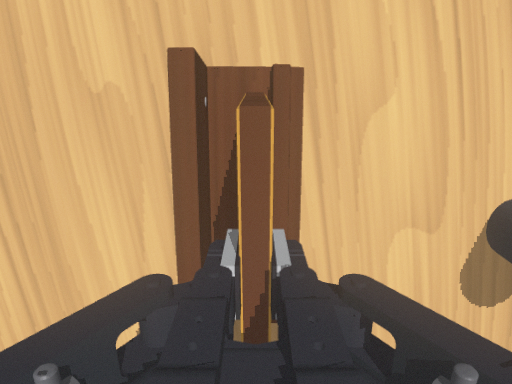

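View pics/scene8c.png

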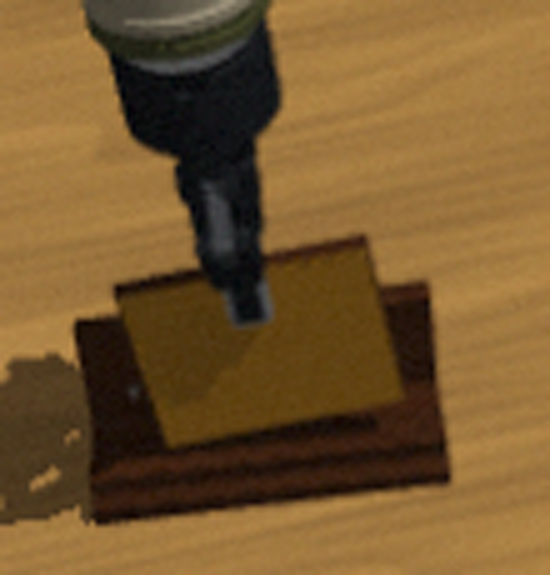

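```bash
python3 - <<'E'
from h import *
np.set_printoptions(precision=1,suppress=True)
im=cv2.imread('pics/wrist8.png');cv2.imwrite('pics/w8c.png',cv2.resize(im[40:130,160:310],None,fx=5.3,fy=5.3,interpolation=cv2.INTER_CUBIC))
q=np.load('pics/w8.npy');W,_=w2c('wrist',dict(tool_pos=q[:3],tcp_rot=q[3:]))
P=np.r_[cast('wrist',[(169,49),(194,50)],76,W),cast('wrist',[(208,68)],12,W),cast('wrist',[(272,66),(290,66)],24,W),cast('wrist',[(247,93),(267,93)],q[2]-79,W),cast('wrist',[(303,68)],12,W)]
a=np.radians(-8.7);ex=np.array([np.cos(a),np.sin(a)]);ey=np.array([-ex[1],ex[0]])
print(np.c_[P[:,:2]@ex,P[:,:2]@ey])
print('origin proj',np.array([537,-205.5])@ex,np.array([537,-205.5])@ey)
E
```

```text
[[519.2 -26.8]
 [531.8 -27.3]
 [532.6 -27.2]
 [575.9 -27.4]
 [587.8 -27.2]
 [559.3 -45.4]
 [572.2 -45.3]
 [598.6 -26.7]]
origin proj 561.9053157770667 -121.90843326642776
```

View pics/w8c.png

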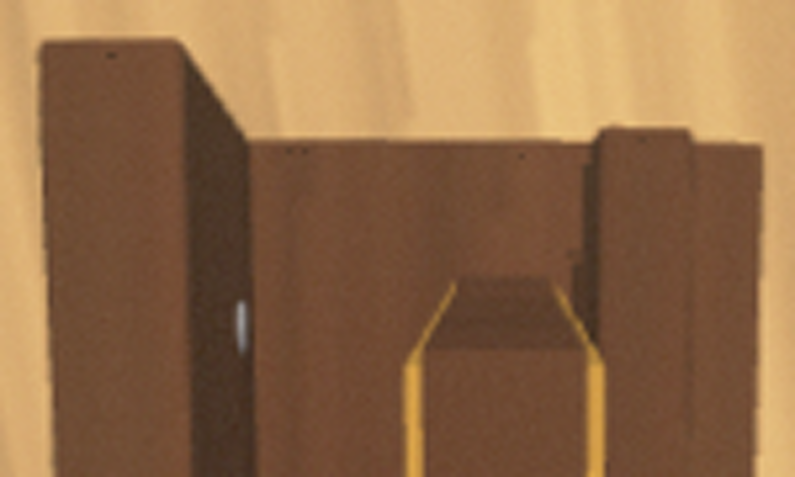

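```bash

python3 -m pendant '[[[0,0.1,0.05,0],[0,0.1,0.1,0],[0,0.1,0.1,0],[0,0.05,0.1,0],[0,0,0.1,0],[0,0,0,0],[0,0,0,0],[0,0,0,0],[0,0,0,0],[0,0,0,0]]]' -1 25; python3 tilt.py
```

```text
time: 31.48
tool_pos: [536.5, -210.8, 99.9]
tcp_rot: [-176.0, -2.2, -8.5]
ft_force: [0.7, -0.4, -2.9]
finger_gap: 11.8
TILT deg [2.72 3.59] p [ 536.5 -210.8   99.9] yaw -8.5 q [-29.4   8.6  98.2   4.7  72.6 -22.3] F [ 0.7 -0.4 -2.9] gap 11.8
```

```bash

python3 -m pendant '[[[0,0,0.08,0],[0,0,0.08,0],[0,0,0.08,0],[0,0,0,0],[0,0,0.05,0],[0,0,0.05,0],[0,0,0,0],[0,0,0,0],[0,0,0,0],[0,0,0,0]]]'; python3 tilt.py
```

```text
time: 32.32
tool_pos: [539.7, -210.5, 98.0]
tcp_rot: [-176.1, -2.5, -8.5]
ft_force: [-0.9, 2.3, 1.1]
finger_gap: 11.4
TILT deg [3.06 3.49] p [ 539.7 -210.5   98. ] yaw -8.5 q [-29.3   8.8  98.2   4.8  72.  -22.3] F [-0.9  2.3  1.1] gap 11.4
```

```bash

python3 -m pendant '[[[-0.1,0,0.1,0],[-0.05,0,0.1,0],[-0.03,0,0.1,0],[0,0,0.1,0],[0,0,0,0],[0,0,0.1,0],[0,0,0.1,0],[0,0,0,0],[0,0,0,0],[0,0,0,0]]]'; python3 tilt.py;python3 - <<'E'
from h import *
im=snapshot('scene')
cv2.imwrite('pics/scene9c.png',cv2.resize(im[140:255,130:240,::-1],None,fx=5,fy=5,interpolation=cv2.INTER_CUBIC))
E
```

```text
time: 33.15
tool_pos: [540.9, -208.4, 96.5]
tcp_rot: [-176.0, -3.1, -8.4]
ft_force: [-2.7, 1.6, 3.9]
finger_gap: 11.3
TILT deg [3.59 3.46] p [ 540.9 -208.4   96.5] yaw -8.4 q [-29.2   8.5  98.8   5.   71.3 -22.4] F [-2.7  1.6  3.9] gap 11.3
```

View pics/scene9c.png

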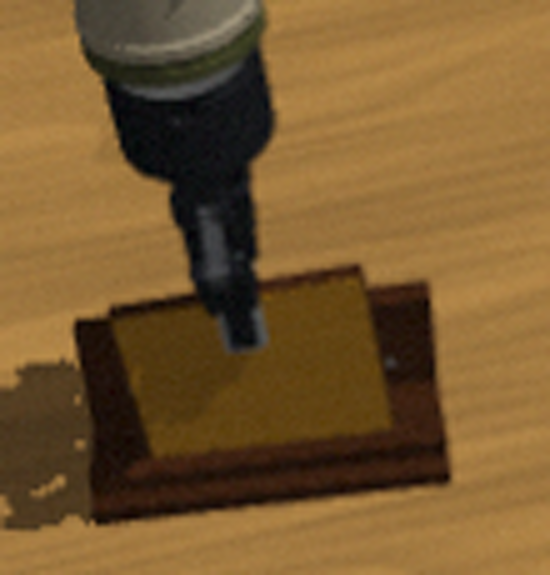

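```bash

python3 -m pendant '[[[-0.05,0,0.1,0],[0,0,0.05,0],[0,0,0,0],[0,0,0,0],[0,0,0,0],[0,0,0,0],[0,0,0,0],[0,0,0,0],[0,0,0,0],[0,0,0,0]]]'; python3 tilt.py; python3 -m pendant '[[[0,0,0,0],[0,0,0,0],[0,0,0,0],[0,0,0,0],[0,0,0,0],[0,0,0,0],[0,0,0,0],[0,0,0,0],[0,0,0,0],[0,0,0,0]]]' -0.45 ;python3 tilt.py;python3 - <<'E'
from h import *
for n in('wrist','scene'):
    im=snapshot(n);cv2.imwrite(f'pics/{n}10.png',im[:,:,::-1])
cv2.imwrite('pics/scene10c.png',cv2.resize(im[140:255,130:240,::-1],None,fx=5,fy=5,interpolation=cv2.INTER_CUBIC))
E
```

```text
time: 34.03
tool_pos: [541.1, -207.6, 96.0]
tcp_rot: [-176.0, -3.2, -8.4]
ft_force: [-3.1, 1.4, 5.9]
finger_gap: 11.4
TILT deg [3.7  3.52] p [ 541.1 -207.6   96. ] yaw -8.4 q [-29.2   8.4  98.9   5.2  71.2 -22.4] F [-3.1  1.4  5.9] gap 11.4
time: 34.87
tool_pos: [542.5, -207.8, 94.8]
tcp_rot: [-176.0, -3.3, -8.4]
ft_force: [0.1, -0.2, 0.0]
finger_gap: 23.4
TILT deg [3.89 3.51] p [ 542.5 -207.8   94.8] yaw -8.4 q [-29.1   8.6  98.9   5.2  70.9 -22.5] F [ 0.1 -0.2  0. ] gap 23.4
```

View pics/wrist10.png

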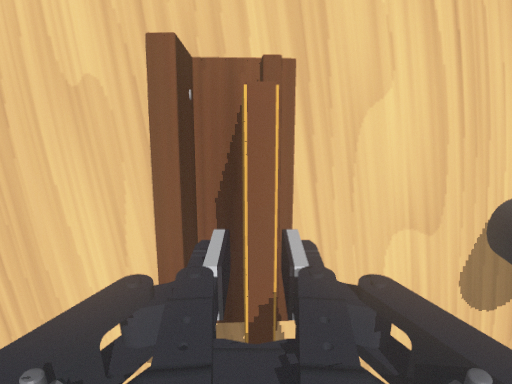

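View pics/scene10c.png

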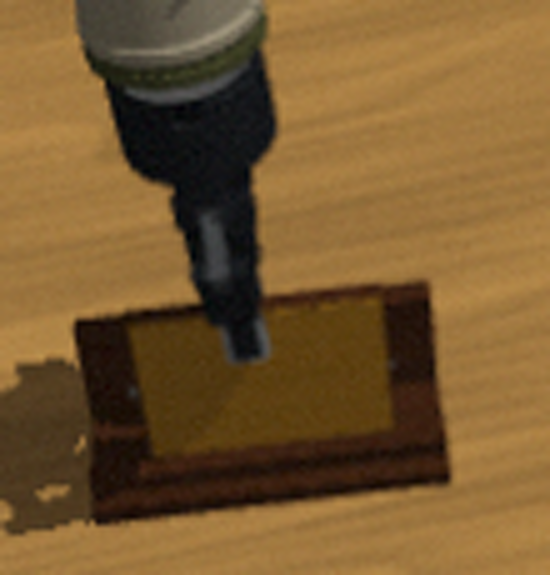

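```bash

python3 -m pendant '[[[0,0,0,0],[0,0,0,0],[-0.1,0,-0.01,0],[-0.15,0,-0.01,0],[-0.15,0,-0.01,0],[-0.15,0,-0.01,0],[-0.15,0,-0.01,0],[-0.1,0,0,0],[-0.05,0,0,0],[0,0,0,0]]]' -0.3; python3 tilt.py;python3 - <<'E'
from h import *
im=snapshot('wrist');cv2.imwrite(f'pics/wrist11.png',im[:,:,::-1])
E
```

```text
time: 35.8
tool_pos: [523.4, -205.0, 94.8]
tcp_rot: [-176.0, -3.3, -8.4]
ft_force: [-1.9, 0.1, -0.6]
finger_gap: 30.1
TILT deg [3.87 3.51] p [ 523.4 -205.    94.8] yaw -8.4 q [-29.9   5.8 101.9   5.3  70.7 -23.2] F [-1.9  0.1 -0.6] gap 30.1
```

View pics/wrist11.png

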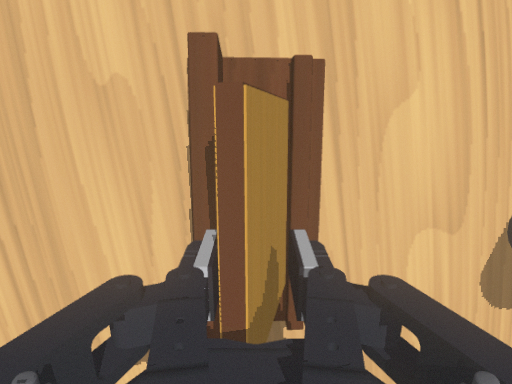

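```bash

python3 -m pendant '[[[-0.1,0,-0.01,0],[-0.15,0,-0.01,0],[-0.15,0,-0.01,0],[-0.15,0,-0.01,0],[-0.15,0,-0.01,0],[-0.15,0,0,0],[-0.1,0,0,0],[-0.05,0,0,0],[0,0,0,0],[0,0,0,0]]]'; python3 tilt.py;python3 - <<'E'
from h import *
im=snapshot('wrist');cv2.imwrite(f'pics/wrist12.png',im[:,:,::-1])
E
```

```text
time: 36.68
tool_pos: [501.5, -201.8, 94.7]
tcp_rot: [-176.0, -3.3, -8.4]
ft_force: [-0.6, -0.4, 0.2]
finger_gap: 30.4
TILT deg [3.88 3.5 ] p [ 501.5 -201.8   94.7] yaw -8.4 q [-30.8   2.6 105.3   5.3  70.6 -24.1] F [-0.6 -0.4  0.2] gap 30.4
```

View pics/wrist12.png

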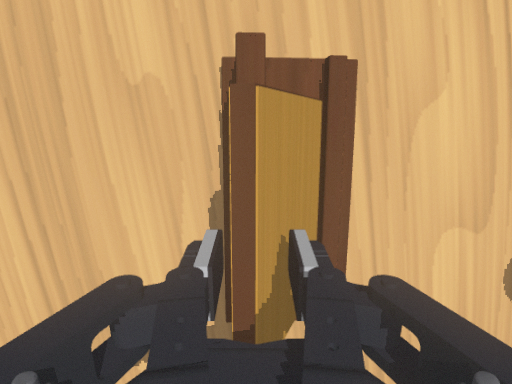

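```bash

python3 -m pendant '[[[0.01,-0.01,-0.1,0],[0.01,-0.02,-0.2,0],[0.02,-0.02,-0.3,0],[0.02,-0.03,-0.4,0],[0.03,-0.03,-0.5,0],[0.03,-0.03,-0.5,0],[0.03,-0.03,-0.5,0],[0.03,-0.03,-0.5,0],[0,0,-0.3,0],[0,0,0,0]]]'; python3 tilt.py;python3 -m pendant '[[[0,0,-0.5,0],[0,0,-0.8,0],[0,-0.5,-0.8,0],[0,-0.5,-0.5,0],[0,-0.5,0,0],[0,-0.3,0,0],[0,0,0,0],[0,0,0,0],[0,0,0,0],[0,0,0,0]]]'; python3 tilt.py; python3 - <<'E'
from h import *
st=sense();np.save('pics/w13.npy',np.r_[st['tool_pos'],st['tcp_rot']])
for n in('wrist','scene'):
    im=snapshot(n);cv2.imwrite(f'pics/{n}13.png',im[:,:,::-1])
cv2.imwrite('pics/scene13c.png',cv2.resize(im[110:255,130:400,::-1],None,fx=2.9,fy=2.9,interpolation=cv2.INTER_CUBIC))
E
```

```text
time: 37.57
tool_pos: [502.7, -203.1, 170.7]
tcp_rot: [-176.0, -3.5, -8.4]
ft_force: [0.3, 0.4, 0.3]
finger_gap: 29.9
TILT deg [4.07 3.39] p [ 502.7 -203.1  170.7] yaw -8.4 q [-30.8  -1.7 101.3   5.1  78.7 -23.4] F [0.3 0.4 0.3] gap 29.9
time: 38.4
tool_pos: [502.6, -167.2, 225.7]
tcp_rot: [-176.0, -3.3, -8.4]
ft_force: [0.2, 0.0, -0.4]
finger_gap: 30.2
TILT deg [3.83 3.51] p [ 502.6 -167.2  225.7] yaw -8.4 q [-27.3  -5.7  99.3   4.9  84.6 -19.5] F [ 0.2  0.  -0.4] gap 30.2
```

View pics/wrist13.png

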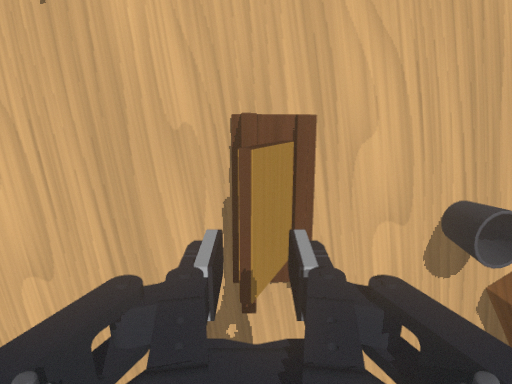

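View pics/scene13c.png

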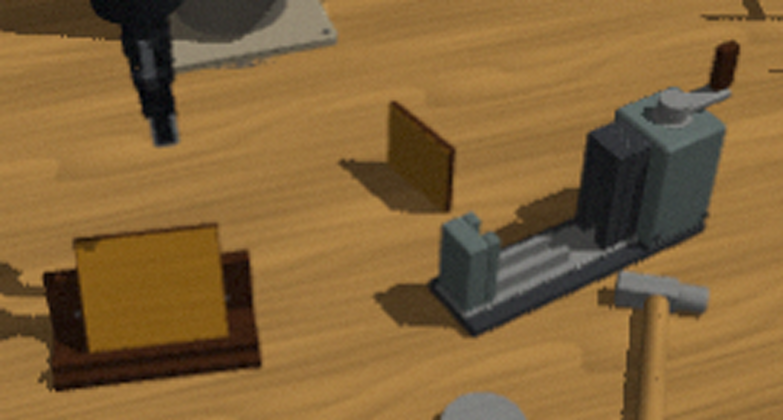

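```bash
python3 - <<'E'
from h import *
np.set_printoptions(precision=1,suppress=True)
q=np.load('pics/w13.npy');W,_=w2c('wrist',dict(tool_pos=q[:3],tcp_rot=q[3:]))
a=np.radians(-8.7);ex=np.array([np.cos(a),np.sin(a)]);ey=np.array([-ex[1],ex[0]])
f=lambda px,z:(lambda P:np.c_[P[:,:2]@ex-562.1,P[:,:2]@ey+122.2])(cast('wrist',px,z,W))
print('foot front corner',f([(294,142)],17))
print('top edge ends (back,front)',f([(240,149),(252,150),(241,312),(255,312)],117))
print('rest corner (base/strip)',f([(316,115)],12))
s=lambda px,z:(lambda P:np.c_[P[:,:2]@ex-562.1,P[:,:2]@ey+122.2])(cast('scene',np.array(px)/2.9+np.array((130,110)),z))
print('scene foot',s([(88,352),(228,335)],17),'top',s([(75,238),(217,225)],117))
E
```

```text
foot front corner [[12.9 67.3]]
top edge ends (back,front) [[-45.   68.6]
 [-36.   67.9]
 [-44.9 -67.3]
 [-33.1 -67.7]]
rest corner (base/strip) [[36.5 95.5]]
scene foot [[  9.5 -60.3]
 [  8.3  69.1]] top [[-37.  -58. ]
 [-34.2  69.2]]
```

```bash
python3 -c "
from bench import *
print(hand_in())"
```

```text
the job is handed in; nothing more can be done
None
```

I opened the clamp, moved the plaque into the wooden rest and handed the job in at about 38.5 s of the 72 s allowed; no verdict was reported.

- **Crank:** I wound it to its stop in two holds, the second with the gripper turned 90 degrees. A further push did not move it. The last pictures show the jaw fully open and the arm pointing away from where the plaque stood.
- **Plaque:** I lifted it clear, lowered it to the rest with about 9 N of contact, let go, and eased its top back against the board.
- **Last measurements:**

| Check | Measured | Allowed |
|---|---|---|
| Foot in the rest's x | about +6 mm, just behind the strip | -20 to 14 mm |
| Off centre along the rest's y | within about 5 mm | 35 mm |
| Lean from upright | about 0.42 rad | 0.2 to 0.6 rad |
| Angle to the rest's length | within about 0.03 rad | 0.15 rad |

- **Other things:** the gripper was clear of everything with no force on it. The hammer, block, cup and decoy plaque looked unmoved in the last pictures, but I did not measure them.

**What disagreed:**
- The tool tilted up to 6 degrees during the work and I could not command it back. The plaque hung about 4 degrees out of level until it settled flat on the base.
- The scene camera put the rest a few mm off from the close wrist view, so I went by the wrist view.

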